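# Set up a shielding check for a radiation meter

### The job

Set up the shielding check on the white stand with the blue shoulders: put the yellow source disc in the middle of the stand's well, then fill the space above it with the aluminium plates that together bring the stack level with the shoulders - as full as it goes without standing above them - using aluminium only. Last, lay the handheld meter gently across both shoulders, display up, lengthways from one shoulder to the other and centred over the stack; leave the plates you do not need where they lie.

Things in the scene. Friction and masses are not known exactly. Their poses are not given: they have to be found in the camera images.
- stand_well (a point): Fixed test stand: white base plate 100 x 124 mm, 8 mm thick, with two blue blocks (shoulders) on it. Point: centre of the well floor = top of the base, 8 mm above the bench, marked with ring and cross; z up. Shoulders at +x and -x: each 14 mm thick (x), 70 mm long (y), flat tops 39 mm above the floor. The well between is 68 mm wide (x), open at +y and -y, where fingers can go down.
- source_mid (a point): The check source: a yellow disc, 46 mm in diameter, 10 mm thick, with a small steel button in the middle of its top, lying flat on the bench at the start. Point: its centre (half-way up); z is up.
- al_thin_mid (a point): 50 x 50 mm square silvery aluminium plate, 8 mm thick, marked with one dark dot, lying flat on the bench at the start. Point: the plate's centre (half-way up); z is up, x and y run along its edges.
- al_medium_mid (a point): 50 x 50 mm square silvery aluminium plate, 14 mm thick, marked with two dark dots, lying flat on the bench at the start. Point: the plate's centre (half-way up); z is up, x and y run along its edges.
- al_thick_mid (a point): 50 x 50 mm square silvery aluminium plate, 20 mm thick, marked with three dark dots, lying flat on the bench at the start. Point: the plate's centre (half-way up); z is up, x and y run along its edges.
- copper_plate_mid (a point): 50 x 50 mm square reddish copper plate, 14 mm thick, lying flat on the bench at the start. Point: the plate's centre (half-way up); z is up, x and y run along its edges.
- plastic_plate_mid (a point): 50 x 50 mm square pale green plastic plate, 8 mm thick, lying flat on the bench at the start. Point: the plate's centre (half-way up); z is up, x and y run along its edges.
- meter_mid (a point): Handheld radiation meter: black box with orange ends, 140 mm long (x), 58 mm wide (y), 34 mm thick (z), 0.3 kg, lying display up at the start; its round window is in the middle of the underside. Point: its centre (half-way up); z is up through the display, +x towards the display end (which end points which way on the stand does not matter).

How it is judged:
By the outcome, as a careful person would: the job done as asked, in the order asked, and still so for the second after the job is handed in, with the robot touching nothing.
It also fails if it takes over 106 s, if anything falls off the work surface, if the arm or the gripper's body presses on something with over 40 N, if the wrist force passes 120 N, or if a joint passes its speed limit or range.

### The arm

A 6-joint arm with a two-finger parallel gripper is mounted at the origin on the work surface. World frame = base frame: x ahead of the robot, y to its left, z up, the work surface at z = 0. Lengths are in m, angles in rad, forces in N, time in s.
With the tool pointing down it reaches from about 0.375 to 0.9 m from the base axis. Payload 3.1 kg.
Tool frame: the origin (TCP) lies at the very end of the fingers, on their centre line; the grasp point (between the pads) lies ctrl.hold_point_z behind it (ctrl.hold_point_z is the distance from the TCP to the grasp point, in m); z points along the fingers, y is the line along which they close (so a half turn about z gives the same grasp; the last joint's range is limited). The gripper opens to 85 mm and grips with 20 to 120 N. Pads are 22 mm wide; open, the fingers measure 114 mm over their backs; the gripper's body (76 mm by 85 mm) begins 54 mm behind the grasp point. The pads swing forward as they close: fully open they stand 13 mm farther back than shut.
Start: joints at [-1.325, 0.527, 1.433, -0, 1.181, -0.178], TCP at [0.258, -0.569, 0.231] pointing down, gripper open.
Joint ranges: [-3.08, 3.08], [-0.75, 2.2], [0.22, 2.44], [-1.43, 4.57], [0, 2.65], [-2.85, 2.85]. Speed limits (rad/s): [2.79, 2.79, 3.14, 3.14, 3.14, 3.14].

### API

Orientations are given as a unit quaternion [w, x, y, z].
In Python, from workcell import ctrl, vision gives the robot as it stands. The module is installed in compiled form; this text tells all that it offers.
- The arm moves only by the shell command python3 -m creep 'ROWS' [FORCE]. ROWS is JSON, a list of rows, each an object of numbers: "grip": the opening, from 0 (shut) to 1 (fully open); "x", "y", "z": the shift along the tool's x, y, z in cm; "wx", "wy", "wz": the turn, a rotation vector about the tool's x, y, z in rad. In form: [{"grip": .., "x": .., "y": .., "z": .., "wx": .., "wy": .., "wz": ..}, ...]. A call has 1 to 8 rows; each row shifts and turns the commanded pose from where the row before left it, along the tool's axes as they then stand; what a row does not reach is not made up. A row lasts 1/12 s, in which the tool goes at most 41.7 mm and 7.16 degrees, less where a joint would pass 70% of its speed; a pose out of reach is approached as far as the arm can. A call is refused whole if a number of a shift passes 4.17 or a number of a turn 0.125, either way. A call with a gripper value outside its range is refused whole. The fingers move at their own pace and stop on an object; FORCE is the grip in N (left out, the last holds). Time passes only in rows, so rows that do not move let the fingers close. It gives the time, the measured TCP pose, the force, the opening and the grip force at its end, in the units of the state.
- ctrl.sense(): the state, without advancing time (a new reading comes with each control period).
- vision.capture(name): name is "scene" or "top" or "wrist"; returns a dict with "frame" (400x640x3 uint8, red, green, blue), "range_z" (400x640 float32, m along the optical axis (not along the pixel's ray), 0 where there is no reading), "fx", "fy", "cx", "cy" (pixels), "extrinsics" (4x4, takes a point from world to camera coordinates); the wrist camera has in their place "mount" (4x4, takes a point from camera to tool coordinates, whose origin is the TCP and whose axes are the flange's). Camera axes: x right, y up, looking along -z (the intrinsics and any distortion apply to the point x, -y, -z); pixel columns grow to the right and rows downward; lengths in m; the calibration is good to about 2 mm. A picture is of the moment at which its call begins: read the wrist's pose just before it.
- ctrl.finish_job(): hands the job in; it is judged then, once.
The state is a dict: "time": time; "q": joint angles; "joint_velocities": joint speeds; "joint_efforts": joint torques, N m; "tcp_pos": TCP position; "ee_rot": TCP orientation; "wrist_force": force on the tool from outside, world axes, zero at the start; "ft_torque": the same for the moment, N m; "finger_gap": finger opening in m; "grasp_force": force on a finger pad.
Only numpy, scipy, OpenCV 4.12 (cv2) and the standard library are available. Lean on these libraries where they do the work, as an engineer would, in place of code of your own. Each camera call takes 0.05 s, during which the arm holds its last target. There are 200 camera calls.

## Working session

There is one attempt and no reset: what is moved stays moved. The work goes in short steps, Python scripts to look and compute and a shell command to move; the robot and the scene stay as the last step left them, time stands still between calls to the robot, and variables do not carry over. Pictures are saved under pics/ and viewed, at most 14 in all, crops included, and the job is handed in when it is done.

```bash
mkdir -p pics
cat > h.py <<'E'
import numpy as np, cv2
from workcell import ctrl, vision
from scipy.spatial.transform import Rotation as R
def pose():
    s=ctrl.sense(); q=s['ee_rot']; T=np.eye(4)
    T[:3,:3]=R.from_quat([q[1],q[2],q[3],q[0]]).as_matrix(); T[:3,3]=s['tcp_pos']; return T
def cap(n):
    P=pose(); d=vision.capture(n)
    d['c2w']=P@d['mount'] if n=='wrist' else np.linalg.inv(d['extrinsics'])
    return d
def ray(d,uv,z):
    "pixels -> world points on plane z"
    uv=np.atleast_2d(uv).astype(float)
    r=np.c_[(uv[:,0]-d['cx'])/d['fx'],-(uv[:,1]-d['cy'])/d['fy'],-np.ones(len(uv))]@d['c2w'][:3,:3].T
    o=d['c2w'][:3,3]; return o+r*((z-o[2])/r[:,2])[:,None]
def cloud(d):
    v,u=np.mgrid[:400,:640]; z=d['range_z']
    p=np.stack([(u-d['cx'])/d['fx']*z,-(v-d['cy'])/d['fy']*z,-z],-1)
    return p@d['c2w'][:3,:3].T+d['c2w'][:3,3]
E
python3 - <<'E'
from h import *
s=ctrl.sense();print(s, ctrl.hold_point_z)
for n in('scene','top'):
    d=cap(n);print(n,d['c2w'].round(3),d['fx'],d['cx'],d['cy'],[k for k in d]);cv2.imwrite(f'pics/{n}0.png',d['frame'][...,::-1])
    if n=='top':
        np.save('top_cloud.npy',cloud(d)); np.save('top_frame.npy',d['frame'])
E
```

```text
{'time': 0.0, 'q': array([-1.32451131e+00,  5.28462848e-01,  1.43393326e+00,  2.26793195e-05,
        1.18139544e+00, -1.78506312e-01]), 'joint_velocities': array([-3.54933194e-05, -9.65122549e-04,  1.22362296e-03,  1.03072600e-03,
       -8.17274529e-04, -7.55112211e-04]), 'joint_efforts': array([-8.61847366e-04, -4.42357850e+01, -1.78023219e+01, -1.71312677e-04,
        8.48462863e-03, -5.35637071e-06]), 'tcp_pos': array([ 0.25742973, -0.56872004,  0.23032582]), 'ee_rot': array([-1.09917321e-03,  9.77529028e-01,  2.10797985e-01, -2.67725130e-05]), 'wrist_force': array([-0.51458972,  0.97709569, -0.1308096 ]), 'ft_torque': array([ 0.05586104, -0.00164706, -0.02822427]), 'grasp_force': 0.0, 'finger_gap': 0.08522919307767575} 0.0187
scene [[ 0.038 -0.58   0.813  1.399]
 [ 0.999  0.031 -0.025 -0.033]
 [-0.011  0.814  0.581  0.701]
 [ 0.     0.     0.     1.   ]] 454.3719702504852 320.09126182684656 196.40961283865525 ['frame', 'range_z', 'fx', 'fy', 'cx', 'cy', 'extrinsics', 'c2w']
top [[ 0.054  0.977 -0.204  0.18 ]
 [-0.999  0.053 -0.009  0.002]
 [ 0.002  0.205  0.979  1.509]
 [ 0.     0.     0.     1.   ]] 478.275267752388 327.768389458066 200.3899010535381 ['frame', 'range_z', 'fx', 'fy', 'cx', 'cy', 'extrinsics', 'c2w']
```

View pics/top0.png

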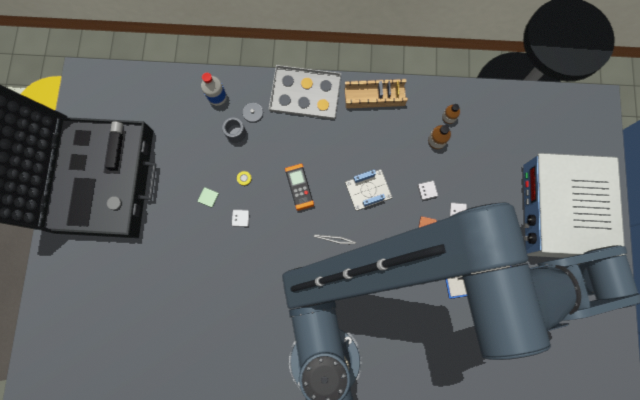

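View pics/scene0.png

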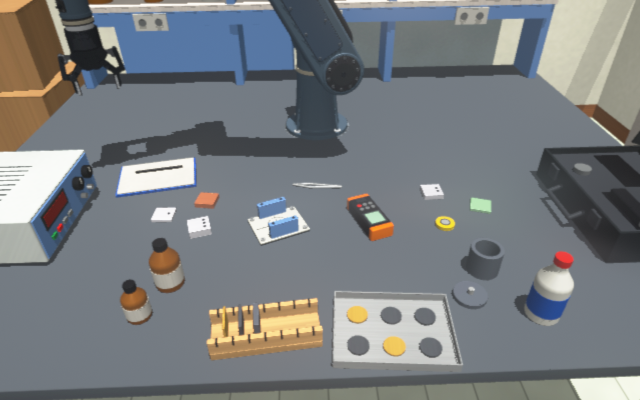

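Run:
```python
from h import *
c=np.load('top_cloud.npy');f=np.load('top_frame.npy')
hsv=cv2.cvtColor(f,cv2.COLOR_RGB2HSV)
d=cap('top')
for n,(u,v),r,h in [('src',(244,178),10,.01),('A',(240,218),12,.01),('B',(428,190),12,.02),('C',(457,210),11,.01),('meter',(300,188),32,.034),('stand',(369,190),32,.008)]:
    s=(slice(v-r,v+r),slice(u-r,u+r))
    H=hsv[s].astype(int);P=c[s]
    m={'src':(H[...,1]>120)&(H[...,0]>18)&(H[...,0]<35)&(H[...,2]>120),'meter':(P[...,2]>.02)&(P[...,2]<.06)}.get(n,(H[...,2]>165)&(H[...,1]<60))
    if n=='stand': m=(H[...,0]>95)&(H[...,0]<125)&(H[...,1]>130)&(P[...,2]>.035)
    vs,us=np.nonzero(m); rc=cv2.minAreaRect(np.c_[us+u-r,vs+v-r].astype(np.float32))
    z=np.median(P[m][:,2]); w=ray(d,cv2.boxPoints(rc),z)
    e=w[1]-w[0];e2=w[2]-w[1]
    print(n,m.sum(),'z',z.round(4),'ctr',w.mean(0).round(4),'sides',np.linalg.norm(e).round(3),np.linalg.norm(e2).round(3),'ang',np.degrees(np.arctan2(e[1],e[0])).round(1), 'px',np.round(rc[0]))
    print('   pts',P[m].mean(0).round(4))
im=lambda a,b:cv2.resize(f[b-20:b+20,a-20:a+20],(260,260),interpolation=cv2.INTER_CUBIC)
d2=cap('scene')['frame'];im2=lambda a,b:cv2.resize(d2[b-20:b+20,a-20:a+20],(260,260),interpolation=cv2.INTER_CUBIC)
cv2.imwrite('pics/pl.png',np.vstack([np.hstack([im(240,218),im(428,190),im(457,210)]),np.hstack([im2(432,191),im2(199,227),im2(164,214)])])[...,::-1])
```

```text
src 102 z 0.0098 ctr [0.5544 0.2925 0.0098] sides 0.042 0.043 ang -86.9 px [244. 178.]
   pts [0.5526 0.2919 0.0096]
A 256 z 0.014 ctr [0.4224 0.2911 0.014 ] sides 0.051 0.048 ang -86.9 px [240. 218.]
   pts [0.4215 0.2899 0.0197]
B 236 z 0.0203 ctr [ 0.5445 -0.3013  0.0203] sides 0.052 0.05 ang -72.6 px [428. 189.]
   pts [ 0.5444 -0.3018  0.0195]
C 134 z 0.0083 ctr [ 0.49   -0.4006  0.0083] sides 0.051 0.036 ang -86.9 px [458. 208.]
   pts [ 0.4906 -0.3948  0.0193]
meter 799 z 0.0342 ctr [0.5294 0.1108 0.0342] sides 0.059 0.143 ang -70.3 px [299. 186.]
   pts [0.5288 0.1105 0.034 ]
stand 0 z nan ctr [nan nan nan] sides nan nan ang nan px [0. 0.]
   pts [nan nan nan]
  return _methods._mean(a, axis=axis, dtype=dtype,
  ret = ret.dtype.type(ret / rcount)
<stdin>:14: RuntimeWarning: Mean of empty slice.
  ret = um.true_divide(
```

View pics/pl.png

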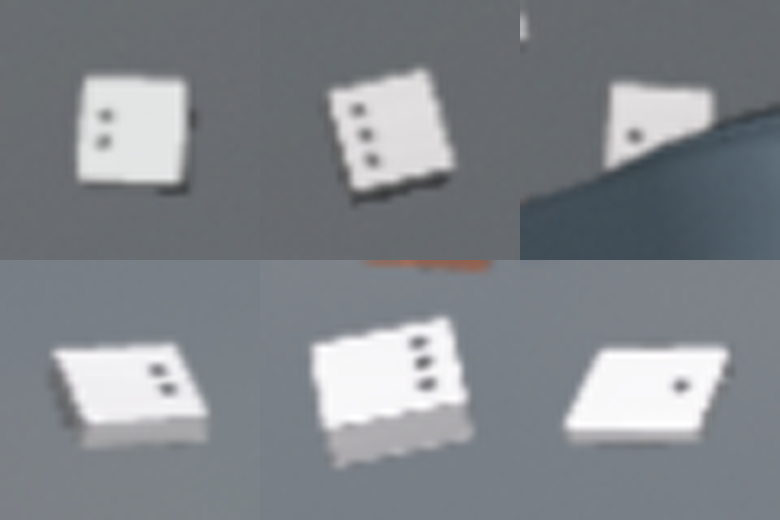

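```bash
cat > stand.py <<'E'
from h import *
import sys
def rects(d,zt,roi,mask,amin):
    f=d['frame'];m=np.zeros(f.shape[:2],np.uint8);u0,v0,u1,v1=roi
    m[v0:v1,u0:u1]=mask[v0:v1,u0:u1]
    for c in cv2.findContours(m,cv2.RETR_EXTERNAL,cv2.CHAIN_APPROX_NONE)[0]:
        if cv2.contourArea(c)<amin: continue
        w=ray(d,c[:,0],zt); r=cv2.minAreaRect((w[:,:2]*1000).astype(np.float32))
        print(roi,'ctr',np.round(r[0],1),'size',np.round(r[1],1),'ang',round(r[2],1))
if __name__=='__main__':
    for n,roi in (('top',(335,155,405,225)),('scene',(235,185,320,250))):
        d=cap(n);c=cloud(d);H=cv2.cvtColor(d['frame'],cv2.COLOR_RGB2HSV).astype(int)
        blue=(H[...,0]>95)&(H[...,0]<125)&(H[...,1]>110)
        top=blue&(c[...,2]>.042)&(c[...,2]<.055)
        print(n,blue[roi[1]:roi[3],roi[0]:roi[2]].sum(),'blue z max',np.percentile(c[roi[1]:roi[3],roi[0]:roi[2],2],[50,90,95,99]).round(4))
        rects(d,.047,roi,top.astype(np.uint8),20)
        white=(H[...,1]<40)&(H[...,2]>150)
        rects(d,.008,roi,(white|blue).astype(np.uint8),200)
    # scene view plate C & B
    white=((H[...,1]<40)&(c[...,2]>.004)&(c[...,2]<.03)&(H[...,2]>215)).astype(np.uint8)
    rects(d,.008,(148,205,180,224),white,30)
    rects(d,.020,(183,214,215,240),white,30)
E
python3 stand.py
```

```text
top 0 blue z max [0.0016 0.0112 0.0323 0.0498]
(335, 155, 405, 225) ctr [ 538.1 -111.6] size [100.4 125.2] ang 23.0
scene 10 blue z max [0.0011 0.0302 0.0439 0.0481]
(235, 185, 320, 250) ctr [ 535.7 -109.5] size [106.3 126.8] ang 22.6
(148, 205, 180, 224) ctr [ 480.8 -398.3] size [49.  45.2] ang 87.0
(183, 214, 215, 240) ctr [ 542.3 -298.1] size [49.7 48.8] ang 16.2
```

```bash
cat > to.py <<'E'
from h import *
import sys
x,y,z,th=map(float,sys.argv[1:5]) # m, deg
P=pose();d=P[:3,:3].T@(np.array([x,y,z])-P[:3,3])*100
t=np.radians(th);G=np.c_[[np.cos(t),np.sin(t),0],[np.sin(t),-np.cos(t),0],[0,0,-1]]
w=R.from_matrix(P[:3,:3].T@G).as_rotvec()
s=ctrl.sense();print('shift cm',d.round(2),'turn',w.round(3),'t',round(s['time'],2),'q',s['q'].round(2),'gap',round(s['finger_gap'],4))
E
python3 to.py .5535 .292 .2 23
```

```text
shift cm [ 62.45 -66.27   3.16] turn [-0.001 -0.     0.023] t 0.3 q [-1.32  0.53  1.43  0.    1.18 -0.18] gap 0.0853
```

```bash
A='x'; python3 -m creep '[{"x":2.8,"y":-3.0,"z":0.1},{"x":2.8,"y":-3.0,"z":0.1},{"x":2.8,"y":-3.0,"z":0.1},{"x":2.8,"y":-3.0,"z":0.1},{"x":2.8,"y":-3.0,"z":0.1},{"x":2.8,"y":-3.0,"z":0.1},{"x":2.8,"y":-3.0,"z":0.1},{"x":2.8,"y":-3.0,"z":0.1}]'
python3 -m creep '[{"x":2.8,"y":-3.0,"z":0.1},{"x":2.8,"y":-3.0,"z":0.1},{"x":2.8,"y":-3.0,"z":0.1},{"x":2.8,"y":-3.0,"z":0.1},{"x":2.8,"y":-3.0,"z":0.1},{"x":2.8,"y":-3.0,"z":0.1},{"x":2.8,"y":-3.0,"z":0.1},{"x":2.8,"y":-3.0,"z":0.1}]'
python3 -m creep '[{"x":2.8,"y":-3.0,"z":0.2},{"x":2.8,"y":-3.0,"z":0.2},{"x":2.8,"y":-3.0,"z":0.2},{"x":2.8,"y":-3.0,"z":0.2},{"x":1.8,"y":-2.0,"z":0.2},{"x":1.8,"y":-1.4,"z":0.2},{},{}]'
python3 to.py .5535 .292 .2 23
python3 - <<'E'
from h import *
d=cap('wrist');c=cloud(d);np.save('w_cloud.npy',c);print(d['fx'],d['c2w'].round(3))
cv2.imwrite('pics/w1.png',d['frame'][...,::-1])
H=cv2.cvtColor(d['frame'],cv2.COLOR_RGB2HSV).astype(int)
m=((H[...,1]>120)&(H[...,0]>18)&(H[...,0]<35)&(H[...,2]>120)).astype(np.uint8)
for k in cv2.findContours(m,cv2.RETR_EXTERNAL,cv2.CHAIN_APPROX_NONE)[0]:
    if cv2.contourArea(k)<200: continue
    w=ray(d,k[:,0],.01);print(cv2.minEnclosingCircle((w[:,:2]*1000).astype(np.float32)),k[:,0].mean(0))
E
```

```text
shift cm [ 62.45 -66.27   3.16] turn [-0.001 -0.     0.023] t 0.3 q [-1.32  0.53  1.43  0.    1.18 -0.18] gap 0.0853
318.89040304247806 [[ 0.412  0.869  0.273  0.328]
 [-0.911  0.393  0.123 -0.539]
 [ 0.    -0.299  0.954  0.374]
 [ 0.     0.     0.     1.   ]]schema error: expected keys grip, x, y, z, wx, wy, wz
schema error: expected keys grip, x, y, z, wx, wy, wz
schema error: expected keys grip, x, y, z, wx, wy, wz
```

View pics/w1.png

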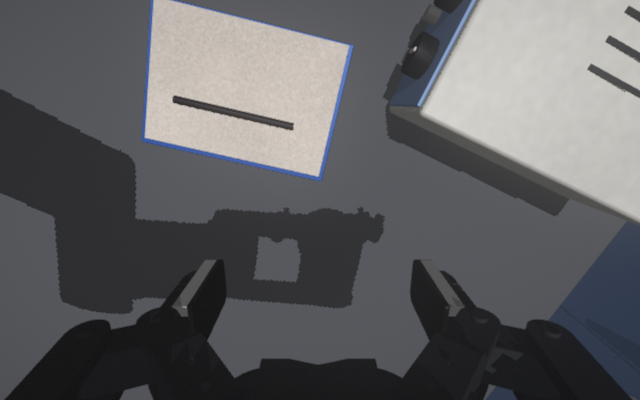

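```bash
python3 -m creep '[{"grip":1,"x":2.8,"y":-3.0,"z":0.1,"wx":0,"wy":0,"wz":0.01},{"grip":1,"x":2.8,"y":-3.0,"z":0.1,"wx":0,"wy":0,"wz":0.01},{"grip":1,"x":2.8,"y":-3.0,"z":0.1,"wx":0,"wy":0,"wz":0},{"grip":1,"x":2.8,"y":-3.0,"z":0.1,"wx":0,"wy":0,"wz":0},{"grip":1,"x":2.8,"y":-3.0,"z":0.1,"wx":0,"wy":0,"wz":0},{"grip":1,"x":2.8,"y":-3.0,"z":0.1,"wx":0,"wy":0,"wz":0},{"grip":1,"x":2.8,"y":-3.0,"z":0.1,"wx":0,"wy":0,"wz":0},{"grip":1,"x":2.8,"y":-3.0,"z":0.1,"wx":0,"wy":0,"wz":0}]'
python3 -m creep '[{"grip":1,"x":2.8,"y":-3.0,"z":0.1,"wx":0,"wy":0,"wz":0},{"grip":1,"x":2.8,"y":-3.0,"z":0.1,"wx":0,"wy":0,"wz":0},{"grip":1,"x":2.8,"y":-3.0,"z":0.1,"wx":0,"wy":0,"wz":0},{"grip":1,"x":2.8,"y":-3.0,"z":0.1,"wx":0,"wy":0,"wz":0},{"grip":1,"x":2.8,"y":-3.0,"z":0.1,"wx":0,"wy":0,"wz":0},{"grip":1,"x":2.8,"y":-3.0,"z":0.1,"wx":0,"wy":0,"wz":0},{"grip":1,"x":2.8,"y":-3.0,"z":0.1,"wx":0,"wy":0,"wz":0},{"grip":1,"x":2.8,"y":-3.0,"z":0.1,"wx":0,"wy":0,"wz":0}]'
python3 to.py .5535 .292 .2 23
```

```text
time: 1.02
tcp_pos: [0.3681, -0.2585, 0.2235]
ee_rot: [0.0, 0.98, 0.201, 0.0]
wrist_force: [0.5, 0.2, -0.3]
finger_gap: 0.0855
grasp_force: 0.0
time: 1.68
tcp_pos: [0.4797, 0.0507, 0.2156]
ee_rot: [0.0, 0.98, 0.201, 0.0]
wrist_force: [1.2, -0.5, 0.3]
finger_gap: 0.0856
grasp_force: 0.0
shift cm [ 16.29 -19.27   1.56] turn [ 0.001 -0.001  0.004] t 1.68 q [-0.13  0.36  1.8  -0.    0.98  1.04] gap 0.0856
```

```bash
python3 -m creep '[{"grip":1,"x":2.6,"y":-3.1,"z":0.2,"wx":0,"wy":0,"wz":0.004},{"grip":1,"x":2.6,"y":-3.1,"z":0.2,"wx":0,"wy":0,"wz":0},{"grip":1,"x":2.6,"y":-3.1,"z":0.2,"wx":0,"wy":0,"wz":0},{"grip":1,"x":2.6,"y":-3.1,"z":0.2,"wx":0,"wy":0,"wz":0},{"grip":1,"x":2.6,"y":-3.1,"z":0.2,"wx":0,"wy":0,"wz":0},{"grip":1,"x":2.3,"y":-2.7,"z":0.2,"wx":0,"wy":0,"wz":0},{"grip":1,"x":1,"y":-1.1,"z":0.4,"wx":0,"wy":0,"wz":0},{"grip":1,"x":0,"y":0,"z":0,"wx":0,"wy":0,"wz":0}]'
cat > src.py <<'E'
from h import *
d=cap('wrist')
H=cv2.cvtColor(d['frame'],cv2.COLOR_RGB2HSV).astype(int)
m=((H[...,1]>120)&(H[...,0]>18)&(H[...,0]<35)&(H[...,2]>120)).astype(np.uint8)
for k in cv2.findContours(m,cv2.RETR_EXTERNAL,cv2.CHAIN_APPROX_NONE)[0]:
    if cv2.contourArea(k)<200: continue
    w=ray(d,k[:,0],.01);print(cv2.minEnclosingCircle((w[:,:2]*1000).astype(np.float32)),k[:,0].mean(0))
E
python3 src.py; python3 to.py .5535 .292 .2 23
```

```text
time: 2.35
tcp_pos: [0.5543, 0.2932, 0.1984]
ee_rot: [-0.0, 0.98, 0.201, 0.0]
wrist_force: [-0.2, 0.2, 0.1]
finger_gap: 0.0856
grasp_force: 0.0
((552.9567260742188, 291.8986511230469), 22.861400604248047) [316.93220339 178.49152542]
shift cm [ 0.05 -0.09 -0.15] turn [0.    0.001 0.002] t 2.4 q [ 0.31  0.57  1.46 -0.    1.11  1.47] gap 0.0853
```

```bash
python3 -m creep '[{"grip":0.7,"x":-0.17,"y":0.07,"z":4,"wx":0,"wy":0,"wz":0},{"grip":0.7,"x":0,"y":0,"z":4,"wx":0,"wy":0,"wz":0},{"grip":0.7,"x":0,"y":0,"z":4,"wx":0,"wy":0,"wz":0},{"grip":0.7,"x":0,"y":0,"z":3,"wx":0,"wy":0,"wz":0},{"grip":0.7,"x":0,"y":0,"z":2,"wx":0,"wy":0,"wz":0},{"grip":0.7,"x":0,"y":0,"z":1.5,"wx":0,"wy":0,"wz":0},{"grip":0.7,"x":0,"y":0,"z":1,"wx":0,"wy":0,"wz":0},{"grip":0.7,"x":0,"y":0,"z":0,"wx":0,"wy":0,"wz":0}]' 40; python3 to.py .553 .292 0 23
```

```text
time: 3.07
tcp_pos: [0.5509, 0.2865, 0.0025]
ee_rot: [0.0, 0.98, 0.198, -0.002]
wrist_force: [-0.8, -0.4, -0.8]
finger_gap: 0.0597
grasp_force: 0.0
shift cm [ 0.41 -0.43  0.24] turn [-0.     0.005 -0.002] t 3.07 q [ 0.3   0.84  1.58 -0.    0.73  1.47] gap 0.0597
```

```bash
python3 -m creep '[{"grip":0.7,"x":0.41,"y":-0.45,"z":0.2,"wx":0,"wy":0,"wz":0},{"grip":0.7,"x":0,"y":0,"z":0,"wx":0,"wy":0,"wz":0},{"grip":0.4,"x":0,"y":0,"z":0,"wx":0,"wy":0,"wz":0},{"grip":0.3,"x":0,"y":0,"z":0,"wx":0,"wy":0,"wz":0},{"grip":0.3,"x":0,"y":0,"z":0,"wx":0,"wy":0,"wz":0},{"grip":0.3,"x":0,"y":0,"z":0,"wx":0,"wy":0,"wz":0}]' 40; python3 to.py .553 .292 0 23
```

```text
time: 3.57
tcp_pos: [0.5558, 0.2949, 0.0043]
ee_rot: [-0.0, 0.98, 0.199, 0.002]
wrist_force: [-0.4, -0.9, 5.6]
finger_gap: 0.0431
grasp_force: 40.0
shift cm [-0.37  0.16  0.43] turn [ 0.    -0.003 -0.   ] t 3.57 q [ 0.31  0.84  1.56 -0.    0.74  1.48] gap 0.0431
```

```bash
python3 - <<'E'
from h import *
d=cap('wrist');cv2.imwrite('pics/w2.png',d['frame'][...,::-1])
E
python3 src.py; python3 to.py .553 .292 0 23
```

```text
((559.5816040039062, 294.4649353027344), 21.317888259887695) [317.66824645 248.03791469]
shift cm [-0.37  0.15  0.42] turn [ 0.    -0.003 -0.   ] t 3.67 q [ 0.31  0.84  1.56 -0.    0.74  1.48] gap 0.0432
```

View pics/w2.png

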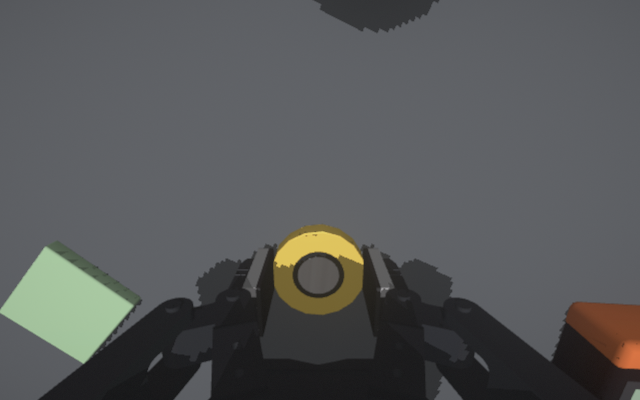

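```bash
python3 -m creep '[{"grip":0.3,"x":0,"y":0,"z":-1,"wx":0,"wy":0,"wz":0},{"grip":0.3,"x":0,"y":0,"z":-3,"wx":0,"wy":0,"wz":0},{"grip":0.3,"x":0,"y":0,"z":-4,"wx":0,"wy":0,"wz":0},{"grip":0.3,"x":0,"y":0,"z":-4,"wx":0,"wy":0,"wz":0},{"grip":0.3,"x":0,"y":0,"z":-3,"wx":0,"wy":0,"wz":0},{"grip":0.3,"x":0,"y":0,"z":0,"wx":0,"wy":0,"wz":0},{"grip":0.3,"x":0,"y":0,"z":0,"wx":0,"wy":0,"wz":0}]' 40
cat > held.py <<'E'
from h import *
d=cap('wrist');c=cloud(d);P=pose()
H=cv2.cvtColor(d['frame'],cv2.COLOR_RGB2HSV).astype(int)
m=((H[...,1]>120)&(H[...,0]>18)&(H[...,0]<35)&(H[...,2]>100))
p=(c[m]-P[:3,3])@P[:3,:3]
p=p[np.abs(p[:,2])<.03]
z=np.median(p[:,2])
print('held top in tool: z',z.round(4),'x range',np.percentile(p[:,0],[1,99]).round(4),'y',np.percentile(p[:,1],[1,99]).round(4),'n',len(p))
E
python3 held.py;python3 to.py .537 -.1105 .12 23
```

```text
time: 4.25
tcp_pos: [0.5558, 0.295, 0.1555]
ee_rot: [-0.0, 0.98, 0.199, 0.003]
wrist_force: [-0.5, -0.0, -2.6]
finger_gap: 0.0431
grasp_force: 40.8
held top in tool: z -0.0078 x range [-0.0229  0.0208] y [-0.019   0.0223] n 4504
shift cm [-17.4   36.6    3.32] turn [ 0.    -0.001 -0.   ] t 4.3 q [ 0.31  0.62  1.5  -0.    1.02  1.48] gap 0.0426
```

```bash
python3 -m creep '[{"grip":0.3,"x":-1.7,"y":3.6,"z":0,"wx":0,"wy":0,"wz":0},{"grip":0.3,"x":-1.7,"y":3.6,"z":0,"wx":0,"wy":0,"wz":0},{"grip":0.3,"x":-1.7,"y":3.6,"z":0,"wx":0,"wy":0,"wz":0},{"grip":0.3,"x":-1.7,"y":3.6,"z":0,"wx":0,"wy":0,"wz":0},{"grip":0.3,"x":-1.7,"y":3.6,"z":0,"wx":0,"wy":0,"wz":0},{"grip":0.3,"x":-1.7,"y":3.6,"z":0,"wx":0,"wy":0,"wz":0},{"grip":0.3,"x":-1.7,"y":3.6,"z":0,"wx":0,"wy":0,"wz":0},{"grip":0.3,"x":-1.7,"y":3.6,"z":0,"wx":0,"wy":0,"wz":0}]' 40
python3 -m creep '[{"grip":0.3,"x":-1.7,"y":3.6,"z":0,"wx":0,"wy":0,"wz":0},{"grip":0.3,"x":-1.2,"y":2.4,"z":0,"wx":0,"wy":0,"wz":0},{"grip":0.3,"x":-0.7,"y":1.8,"z":0,"wx":0,"wy":0,"wz":0},{"grip":0.3,"x":0,"y":0,"z":0,"wx":0,"wy":0,"wz":0},{"grip":0.3,"x":0,"y":0,"z":0,"wx":0,"wy":0,"wz":0}]' 40
python3 to.py .537 -.1105 .12 23
python3 - <<'E'
from h import *
d=cap('wrist');cv2.imwrite('pics/w3.png',d['frame'][...,::-1]);c=cloud(d)
m=(c[...,2]>.042)&(c[...,2]<.052)
n,l,s,_=cv2.connectedComponentsWithStats(m.astype(np.uint8))
for i in range(1,n):
    if s[i,4]<300: continue
    p=c[l==i]; r=cv2.minAreaRect((p[:,:2]*1000).astype(np.float32))
    print(s[i],np.median(p[:,2]).round(4),np.round(r[0],1),np.round(r[1],1),round(r[2],1))
E
```

```text
time: 4.97
tcp_pos: [0.5395, -0.0252, 0.1503]
ee_rot: [-0.001, 0.98, 0.199, -0.002]
wrist_force: [0.6, -0.6, -0.8]
finger_gap: 0.0431
grasp_force: 40.8
time: 5.38
tcp_pos: [0.5376, -0.1101, 0.1505]
ee_rot: [-0.001, 0.98, 0.198, -0.002]
wrist_force: [-0.1, 0.5, -0.9]
finger_gap: 0.0432
grasp_force: 40.8
shift cm [-0.06  0.03  3.05] turn [-0.003  0.003 -0.003] t 5.38 q [-0.41  0.54  1.7   0.    0.91  0.77] gap 0.0432
[ 272  142   91   19 1685] 0.0469 [574.3 -95.4] [13.9 69.7] 22.9
```

View pics/w3.png

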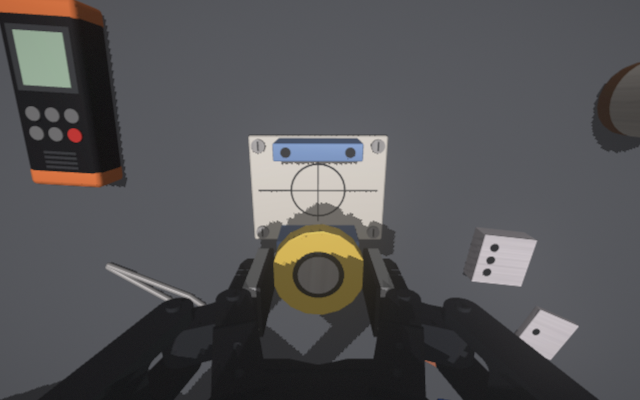

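```bash
python3 -m creep '[{"grip":0.3,"x":0,"y":0.06,"z":2,"wx":0,"wy":0,"wz":0},{"grip":0.3,"x":0,"y":0,"z":2,"wx":0,"wy":0,"wz":0},{"grip":0.3,"x":0,"y":0,"z":2,"wx":0,"wy":0,"wz":0},{"grip":0.3,"x":0,"y":0,"z":2,"wx":0,"wy":0,"wz":0},{"grip":0.3,"x":0,"y":0,"z":1,"wx":0,"wy":0,"wz":0},{"grip":0.3,"x":0,"y":0,"z":0.5,"wx":0,"wy":0,"wz":0},{"grip":0.3,"x":0,"y":0,"z":0,"wx":0,"wy":0,"wz":0},{"grip":0.3,"x":0,"y":0,"z":0,"wx":0,"wy":0,"wz":0}]' 40
python3 to.py .5375 -.1108 .011 22.9
```

```text
time: 6.1
tcp_pos: [0.5394, -0.1096, 0.0576]
ee_rot: [-0.0, 0.98, 0.2, 0.0]
wrist_force: [0.8, -0.3, 0.4]
finger_gap: 0.0433
grasp_force: 40.8
shift cm [-0.22  0.03  4.66] turn [ 0.    -0.     0.002] t 6.1 q [-0.4   0.69  1.75  0.    0.7   0.77] gap 0.0433
```

```bash
python3 -m creep '[{"grip":0.3,"x":-0.2,"y":0.03,"z":0,"wx":0,"wy":0,"wz":0},{"grip":0.3,"x":0,"y":0,"z":1.2,"wx":0,"wy":0,"wz":0},{"grip":0.3,"x":0,"y":0,"z":1.2,"wx":0,"wy":0,"wz":0},{"grip":0.3,"x":0,"y":0,"z":1,"wx":0,"wy":0,"wz":0},{"grip":0.3,"x":0,"y":0,"z":0.6,"wx":0,"wy":0,"wz":0},{"grip":0.3,"x":0,"y":0,"z":0.2,"wx":0,"wy":0,"wz":0},{"grip":0.3,"x":0,"y":0,"z":0,"wx":0,"wy":0,"wz":0},{"grip":0.3,"x":0,"y":0,"z":0,"wx":0,"wy":0,"wz":0}]' 40
python3 to.py .5375 -.1108 .011 22.9;python3 to.py .5375 -.1108 .011 22.9
```

```text
time: 6.77
tcp_pos: [0.5375, -0.1113, 0.0152]
ee_rot: [-0.0, 0.98, 0.199, -0.0]
wrist_force: [-0.2, -0.3, -0.2]
finger_gap: 0.043
grasp_force: 40.8
shift cm [ 0.02 -0.05  0.42] turn [-0.     0.     0.001] t 6.77 q [-0.41  0.76  1.77  0.    0.61  0.76] gap 0.043
shift cm [ 0.02 -0.05  0.42] turn [-0.     0.     0.001] t 6.77 q [-0.41  0.76  1.77  0.    0.61  0.76] gap 0.043
```

```bash
python3 -m creep '[{"grip":0.3,"x":0,"y":-0.05,"z":0.2,"wx":0,"wy":0,"wz":0},{"grip":0.3,"x":0,"y":0,"z":0.2,"wx":0,"wy":0,"wz":0},{"grip":0.3,"x":0,"y":0,"z":0,"wx":0,"wy":0,"wz":0},{"grip":0.3,"x":0,"y":0,"z":0,"wx":0,"wy":0,"wz":0}]' 40
python3 -m creep '[{"grip":0.6,"x":0,"y":0,"z":0.1,"wx":0,"wy":0,"wz":0},{"grip":0.7,"x":0,"y":0,"z":0,"wx":0,"wy":0,"wz":0},{"grip":0.7,"x":0,"y":0,"z":0,"wx":0,"wy":0,"wz":0},{"grip":0.7,"x":0,"y":0,"z":-1,"wx":0,"wy":0,"wz":0},{"grip":0.7,"x":0,"y":0,"z":-2,"wx":0,"wy":0,"wz":0},{"grip":0.7,"x":0,"y":0,"z":-4,"wx":0,"wy":0,"wz":0},{"grip":0.7,"x":0,"y":0,"z":-4,"wx":0,"wy":0,"wz":0},{"grip":0.7,"x":0,"y":0,"z":-3,"wx":0,"wy":0,"wz":0}]'
cat > chk.py <<'E'
from h import *
d=cap('wrist');c=cloud(d);H=cv2.cvtColor(d['frame'],cv2.COLOR_RGB2HSV).astype(int)
m=((H[...,1]>120)&(H[...,0]>18)&(H[...,0]<35)&(H[...,2]>100)&(c[...,2]>0)&(c[...,2]<.04)).astype(np.uint8)
for k in cv2.findContours(m,cv2.RETR_EXTERNAL,cv2.CHAIN_APPROX_NONE)[0]:
    if cv2.contourArea(k)<200: continue
    print('disc',cv2.minEnclosingCircle((ray(d,k[:,0],.018)[:,:2]*1000).astype(np.float32)),k[:,0].mean(0))
m=(c[...,2]>.042)&(c[...,2]<.052)
n,l,s,_=cv2.connectedComponentsWithStats(m.astype(np.uint8))
for i in range(1,n):
    if s[i,4]<300: continue
    p=c[l==i]; r=cv2.minAreaRect((p[:,:2]*1000).astype(np.float32))
    print(s[i],np.median(p[:,2]).round(4),np.round(r[0],1),np.round(r[1],1),round(r[2],1))
w=(H[...,1]<50)&(H[...,2]>130)&(c[...,0]>.4)&(c[...,1]<-.2)
n,l,s,_=cv2.connectedComponentsWithStats(w.astype(np.uint8))
for i in range(1,n):
    if s[i,4]<300: continue
    p=c[l==i]; zt=np.percentile(p[:,2],80); p=p[abs(p[:,2]-zt)<.003];r=cv2.minAreaRect((p[:,:2]*1000).astype(np.float32))
    print('plate?',s[i],zt.round(4),np.round(r[0],1),np.round(r[1],1),round(r[2],1))
cv2.imwrite('pics/chk.png',d['frame'][...,::-1])
E
python3 chk.py; python3 to.py .5434 -.300 .15 17
```

```text
time: 7.1
tcp_pos: [0.5377, -0.1109, 0.0122]
ee_rot: [0.0, 0.98, 0.199, 0.001]
wrist_force: [-1.1, -0.3, 5.4]
finger_gap: 0.0436
grasp_force: 41.4
time: 7.77
tcp_pos: [0.5378, -0.111, 0.1534]
ee_rot: [0.001, 0.98, 0.199, 0.001]
wrist_force: [1.1, -0.3, 0.5]
finger_gap: 0.0602
grasp_force: 0.0
disc ((534.7266845703125, -114.05875396728516), 22.961427688598633) [317.84558824 194.02941176]
[ 271  142   90   19 1675] 0.0469 [574.2 -95.7] [14.2 70.1] 22.8
[ 275  237   82   18 1372] 0.0469 [ 498.9 -127.3] [14.7 70.3] 22.7
plate? [ 469  235   67   54 2590] 0.0206 [ 543.3 -301.1] [50.1 49.6] 16.7
plate? [ 525  310   53   43 1194] 0.0086 [ 488.7 -401.8] [48.8 35.8] 86.8
shift cm [-7.13 17.37  0.97] turn [ 0.009 -0.009  0.105] t 7.82 q [-0.41  0.52  1.7   0.    0.91  0.76] gap 0.0598
```

```bash
python3 -m creep '[{"grip":0.7,"x":0,"y":0,"z":3,"wx":0,"wy":0,"wz":0},{"grip":0.7,"x":0,"y":0,"z":3,"wx":0,"wy":0,"wz":0},{"grip":0.7,"x":0,"y":0,"z":3,"wx":0,"wy":0,"wz":0},{"grip":0.7,"x":0,"y":0,"z":2,"wx":0,"wy":0,"wz":0},{"grip":0.7,"x":0,"y":0,"z":1.5,"wx":0,"wy":0,"wz":0},{"grip":0.7,"x":0,"y":0,"z":1,"wx":0,"wy":0,"wz":0},{"grip":0.7,"x":0,"y":0,"z":0.3,"wx":0,"wy":0,"wz":0},{"grip":0.7,"x":0,"y":0,"z":0,"wx":0,"wy":0,"wz":0}]' 30
python3 to.py .5377 -.1109 .012 22.9
```

```text
time: 8.48
tcp_pos: [0.5371, -0.1107, 0.012]
ee_rot: [-0.0, 0.98, 0.199, -0.0]
wrist_force: [0.5, 0.0, 0.4]
finger_gap: 0.0598
grasp_force: 0.0
shift cm [ 0.05  0.04 -0.  ] turn [-0.001  0.001  0.001] t 8.48 q [-0.41  0.77  1.77  0.    0.6   0.76] gap 0.0598
```

```bash
python3 -m creep '[{"grip":0.3,"x":0,"y":0.04,"z":0,"wx":0,"wy":0,"wz":0},{"grip":0.3,"x":0,"y":0,"z":0,"wx":0,"wy":0,"wz":0},{"grip":0.3,"x":0,"y":0,"z":0,"wx":0,"wy":0,"wz":0},{"grip":0.3,"x":0,"y":0,"z":-0.3,"wx":0,"wy":0,"wz":0},{"grip":0.3,"x":0.27,"y":-0.17,"z":0,"wx":0,"wy":0,"wz":0},{"grip":0.3,"x":0,"y":0,"z":0.3,"wx":0,"wy":0,"wz":0},{"grip":0.3,"x":0,"y":0,"z":0,"wx":0,"wy":0,"wz":0},{"grip":0.3,"x":0,"y":0,"z":0,"wx":0,"wy":0,"wz":0}]' 30
python3 -m creep '[{"grip":0.6,"x":0,"y":0,"z":0,"wx":0,"wy":0,"wz":0},{"grip":0.7,"x":0,"y":0,"z":0,"wx":0,"wy":0,"wz":0},{"grip":0.7,"x":0,"y":0,"z":0,"wx":0,"wy":0,"wz":0},{"grip":0.7,"x":0,"y":0,"z":-1,"wx":0,"wy":0,"wz":0},{"grip":0.7,"x":0,"y":0,"z":-2,"wx":0,"wy":0,"wz":0},{"grip":0.7,"x":0,"y":0,"z":-4,"wx":0,"wy":0,"wz":0},{"grip":0.7,"x":0,"y":0,"z":-4,"wx":0,"wy":0,"wz":0},{"grip":0.7,"x":0,"y":0,"z":-3,"wx":0,"wy":0,"wz":0}]'
python3 chk.py; python3 to.py .5434 -.300 .15 17
```

```text
time: 9.15
tcp_pos: [0.5404, -0.1086, 0.0135]
ee_rot: [0.001, 0.98, 0.199, 0.001]
wrist_force: [0.2, 1.2, 8.8]
finger_gap: 0.0434
grasp_force: 31.7
time: 9.82
tcp_pos: [0.5397, -0.1088, 0.1553]
ee_rot: [0.001, 0.98, 0.199, 0.001]
wrist_force: [0.2, 0.6, 0.1]
finger_gap: 0.0599
grasp_force: 0.0
disc ((536.875244140625, -111.90625762939453), 23.332138061523438) [317.7810219  193.17518248]
[630  87  10  50 314] 0.0451 [ 698.4 -309.5] [38.2  7.9] 39.7
[ 273  145   89   19 1648] 0.0469 [574.2 -95.5] [14.3 69.7] 23.0
[ 277  239   81   18 1367] 0.0469 [ 498.7 -127.3] [15.  69.9] 22.5
plate? [ 470  236   66   54 2550] 0.0206 [ 543.3 -301.1] [49.8 49.6] 16.1
plate? [ 526  311   51   42 1150] 0.0087 [ 489.2 -401.4] [50.2 34.9] 86.8
shift cm [-7.4  17.5   1.15] turn [ 0.009 -0.009  0.105] t 9.87 q [-0.4   0.52  1.69 -0.    0.92  0.77] gap 0.0598
```

```bash
python3 -m creep '[{"grip":0.8,"x":-1.48,"y":3.5,"z":0,"wx":0,"wy":0,"wz":0.03},{"grip":0.8,"x":-1.55,"y":3.47,"z":0,"wx":0,"wy":0,"wz":0.03},{"grip":0.8,"x":-1.65,"y":3.4,"z":0.2,"wx":0,"wy":0,"wz":0.03},{"grip":0.8,"x":-1.75,"y":3.4,"z":0.3,"wx":0,"wy":0,"wz":0.02},{"grip":0.8,"x":-1.75,"y":3.0,"z":0.5,"wx":0,"wy":0,"wz":0},{"grip":0.8,"x":0,"y":0,"z":2,"wx":0,"wy":0,"wz":0},{"grip":0.8,"x":0,"y":0,"z":2,"wx":0,"wy":0,"wz":0},{"grip":0.8,"x":0,"y":0,"z":0,"wx":0,"wy":0,"wz":0}]' 40
python3 to.py .5428 -.2995 .004 16.5; python3 chk.py
```

```text
time: 10.53
tcp_pos: [0.516, -0.2927, 0.099]
ee_rot: [-0.003, 0.99, 0.144, -0.003]
wrist_force: [-0.3, 0.4, -0.7]
finger_gap: 0.0686
grasp_force: 0.0
shift cm [2.41 1.47 9.48] turn [-0.006  0.004  0.001] t 10.53 q [-0.7   0.66  1.62  0.    0.87  0.58] gap 0.0686
disc ((538.901611328125, -112.65129852294922), 23.913772583007812) [ 69.11055276 105.75879397]
[   0   14   76   38 2200] 0.0467 [ 579.3 -108.8] [14.5 45.2] 23.0
[   0  161  119   34 2556] 0.0468 [ 498.7 -128. ] [14.2 71.8] 22.8
plate? [ 303  143   73   70 4596] 0.0205 [ 543.2 -300.7] [49.9 50.1] 15.9
plate? [ 416  245   55   54 1488] 0.0086 [ 488.7 -403. ] [46.  36.4] 88.3
```

```bash
python3 -m creep '[{"grip":0.8,"x":2.4,"y":1.45,"z":1,"wx":0,"wy":0,"wz":0},{"grip":0.8,"x":0,"y":0,"z":2,"wx":0,"wy":0,"wz":0},{"grip":0.8,"x":0,"y":0,"z":2,"wx":0,"wy":0,"wz":0},{"grip":0.8,"x":0,"y":0,"z":2,"wx":0,"wy":0,"wz":0},{"grip":0.8,"x":0,"y":0,"z":1.5,"wx":0,"wy":0,"wz":0},{"grip":0.8,"x":0,"y":0,"z":0.7,"wx":0,"wy":0,"wz":0},{"grip":0.8,"x":0,"y":0,"z":0,"wx":0,"wy":0,"wz":0},{"grip":0.8,"x":0,"y":0,"z":0,"wx":0,"wy":0,"wz":0}]' 40
python3 to.py .5427 -.2991 .004 16.2
```

```text
time: 11.25
tcp_pos: [0.5466, -0.3006, 0.0112]
ee_rot: [0.0, 0.989, 0.145, 0.0]
wrist_force: [0.1, -0.2, -0.6]
finger_gap: 0.0686
grasp_force: 0.0
shift cm [-0.33 -0.25  0.72] turn [ 0.001 -0.001  0.009] t 11.25 q [-0.68  0.82  1.57  0.    0.74  0.6 ] gap 0.0686
```

```bash
python3 -m creep '[{"grip":0.8,"x":-0.33,"y":-0.25,"z":0.3,"wx":0,"wy":0,"wz":0.008},{"grip":0.8,"x":0,"y":0,"z":0.3,"wx":0,"wy":0,"wz":0},{"grip":0.8,"x":0,"y":0,"z":0,"wx":0,"wy":0,"wz":0},{"grip":0.4,"x":0,"y":0,"z":0,"wx":0,"wy":0,"wz":0},{"grip":0.4,"x":0,"y":0,"z":0,"wx":0,"wy":0,"wz":0},{"grip":0.4,"x":0,"y":0,"z":0,"wx":0,"wy":0,"wz":0},{"grip":0.4,"x":0,"y":0,"z":0,"wx":0,"wy":0,"wz":0},{"grip":0.4,"x":0,"y":0,"z":0,"wx":0,"wy":0,"wz":0}]' 50
python3 -m creep '[{"grip":0.4,"x":0,"y":0,"z":-1,"wx":0,"wy":0,"wz":0},{"grip":0.4,"x":0,"y":0,"z":-3,"wx":0,"wy":0,"wz":0},{"grip":0.4,"x":0,"y":0,"z":-3,"wx":0,"wy":0,"wz":0},{"grip":0.4,"x":0,"y":0,"z":-3,"wx":0,"wy":0,"wz":0},{"grip":0.4,"x":0,"y":0,"z":-3,"wx":0,"wy":0,"wz":0},{"grip":0.4,"x":0,"y":0,"z":-1,"wx":0,"wy":0,"wz":0},{"grip":0.4,"x":0,"y":0,"z":0,"wx":0,"wy":0,"wz":0},{"grip":0.4,"x":0,"y":0,"z":0,"wx":0,"wy":0,"wz":0}]'
cat > heldp.py <<'E'
from h import *
d=cap('wrist');c=cloud(d);P=pose();H=cv2.cvtColor(d['frame'],cv2.COLOR_RGB2HSV).astype(int)
p=(c-P[:3,3])@P[:3,:3]
m=(H[...,1]<50)&(H[...,2]>120)&(np.abs(p[...,2])<.03)&(np.abs(p[...,0])<.05)&(np.abs(p[...,1])<.04)
q=p[m];z=np.median(q[:,2]);q=q[abs(q[:,2]-z)<.003];r=cv2.minAreaRect((q[:,:2]*1000).astype(np.float32))
print('held in tool mm: top z',z*1000,'rect',r,len(q),'x',np.percentile(q[:,0],[1,99]),'y',np.percentile(q[:,1],[1,99]))
cv2.imwrite('pics/held.png',d['frame'][...,::-1])
E
python3 heldp.py; python3 to.py .5365 -.1114 .15 22.9
```

```text
time: 11.92
tcp_pos: [0.5425, -0.2996, 0.0051]
ee_rot: [0.001, 0.99, 0.141, 0.0]
wrist_force: [0.1, 0.9, 5.3]
finger_gap: 0.0485
grasp_force: 53.6
time: 12.58
tcp_pos: [0.5417, -0.2988, 0.144]
ee_rot: [-0.0, 0.99, 0.141, -0.0]
wrist_force: [-0.3, -0.4, -1.9]
finger_gap: 0.0486
grasp_force: 53.0
held in tool mm: top z -16.07993402417029 rect ((15.419819831848145, 8.516284942626953), (62.35304641723633, 21.909780502319336), 89.53441619873047) 4054 x [0.00569606 0.02587994] y [-0.02208472  0.02640775]
shift cm [  4.78 -18.07  -0.68] turn [-0.003  0.002 -0.117] t 12.63 q [-0.68  0.63  1.53  0.    0.99  0.6 ] gap 0.0488
```

View pics/held.png

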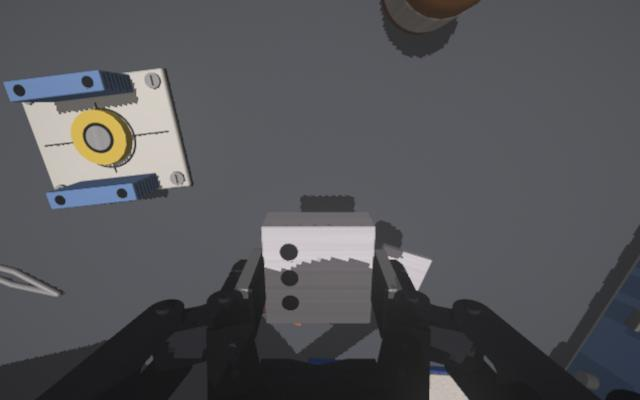

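```bash
python3 -m creep '[{"grip":0.4,"x":1.0,"y":-3.6,"z":0,"wx":0,"wy":0,"wz":-0.03},{"grip":0.4,"x":0.9,"y":-3.6,"z":0,"wx":0,"wy":0,"wz":-0.03},{"grip":0.4,"x":0.8,"y":-3.6,"z":0,"wx":0,"wy":0,"wz":-0.03},{"grip":0.4,"x":0.7,"y":-3.6,"z":0,"wx":0,"wy":0,"wz":-0.027},{"grip":0.4,"x":0.6,"y":-3.6,"z":0,"wx":0,"wy":0,"wz":0},{"grip":0.4,"x":0,"y":0,"z":1,"wx":0,"wy":0,"wz":0},{"grip":0.4,"x":0,"y":0,"z":0,"wx":0,"wy":0,"wz":0},{"grip":0.4,"x":0,"y":0,"z":0,"wx":0,"wy":0,"wz":0}]'
python3 to.py .5350 -.1100 .0225 22.9
```

```text
time: 13.3
tcp_pos: [0.5187, -0.1162, 0.1325]
ee_rot: [-0.001, 0.98, 0.199, -0.002]
wrist_force: [-0.3, -0.1, -1.4]
finger_gap: 0.0492
grasp_force: 52.9
shift cm [ 1.77  0.09 11.  ] turn [-0.002  0.003  0.001] t 13.3 q [-0.43  0.55  1.76 -0.    0.84  0.74] gap 0.0492
```

```bash
python3 -m creep '[{"grip":0.4,"x":1.77,"y":0.09,"z":0,"wx":0,"wy":0,"wz":0},{"grip":0.4,"x":0,"y":0,"z":2,"wx":0,"wy":0,"wz":0},{"grip":0.4,"x":0,"y":0,"z":2,"wx":0,"wy":0,"wz":0},{"grip":0.4,"x":0,"y":0,"z":1,"wx":0,"wy":0,"wz":0},{"grip":0.4,"x":0,"y":0,"z":0.5,"wx":0,"wy":0,"wz":0},{"grip":0.4,"x":0,"y":0,"z":0,"wx":0,"wy":0,"wz":0},{"grip":0.4,"x":0,"y":0,"z":0,"wx":0,"wy":0,"wz":0}]'
python3 to.py .5350 -.1100 .0225 22.9
```

```text
time: 13.88
tcp_pos: [0.5363, -0.1112, 0.0793]
ee_rot: [-0.0, 0.98, 0.198, -0.0]
wrist_force: [0.8, 0.4, -1.4]
finger_gap: 0.0487
grasp_force: 52.9
shift cm [-0.07 -0.16  5.68] turn [-0.     0.    -0.001] t 13.88 q [-0.41  0.65  1.75 -0.    0.74  0.76] gap 0.0487
```

```bash
python3 -m creep '[{"grip":0.4,"x":-0.07,"y":-0.16,"z":1.5,"wx":0,"wy":0,"wz":0},{"grip":0.4,"x":0,"y":0,"z":1.5,"wx":0,"wy":0,"wz":0},{"grip":0.4,"x":0,"y":0,"z":1.2,"wx":0,"wy":0,"wz":0},{"grip":0.4,"x":0,"y":0,"z":0.6,"wx":0,"wy":0,"wz":0},{"grip":0.4,"x":0,"y":0,"z":0.3,"wx":0,"wy":0,"wz":0},{"grip":0.4,"x":0,"y":0,"z":0,"wx":0,"wy":0,"wz":0},{"grip":0.4,"x":0,"y":0,"z":0,"wx":0,"wy":0,"wz":0}]'
python3 to.py .5350 -.1100 .0225 22.9
```

```text
time: 14.47
tcp_pos: [0.5355, -0.1096, 0.029]
ee_rot: [0.0, 0.98, 0.199, 0.001]
wrist_force: [0.7, 0.1, -1.1]
finger_gap: 0.0485
grasp_force: 52.9
shift cm [-0.06  0.02  0.65] turn [ 0.001 -0.001  0.   ] t 14.47 q [-0.41  0.74  1.77  0.    0.63  0.76] gap 0.0485
```

```bash
python3 -m creep '[{"grip":0.4,"x":-0.05,"y":0,"z":0.3,"wx":0,"wy":0,"wz":0},{"grip":0.4,"x":0,"y":0,"z":0.2,"wx":0,"wy":0,"wz":0},{"grip":0.4,"x":0,"y":0,"z":0.1,"wx":0,"wy":0,"wz":0},{"grip":0.4,"x":0,"y":0,"z":0,"wx":0,"wy":0,"wz":0},{"grip":0.4,"x":0,"y":0,"z":0,"wx":0,"wy":0,"wz":0}]'
```

```text
time: 14.88
tcp_pos: [0.5347, -0.1097, 0.0231]
ee_rot: [0.0, 0.98, 0.199, 0.0]
wrist_force: [-0.9, 0.6, 5.1]
finger_gap: 0.0485
grasp_force: 53.6
```

Contact. Release, rise and check.

```bash
python3 -m creep '[{"grip":0.65,"x":0,"y":0,"z":0,"wx":0,"wy":0,"wz":0},{"grip":0.75,"x":0,"y":0,"z":0,"wx":0,"wy":0,"wz":0},{"grip":0.75,"x":0,"y":0,"z":0,"wx":0,"wy":0,"wz":0},{"grip":0.75,"x":0,"y":0,"z":-1,"wx":0,"wy":0,"wz":0},{"grip":0.75,"x":0,"y":0,"z":-3,"wx":0,"wy":0,"wz":0},{"grip":0.75,"x":0,"y":0,"z":-4,"wx":0,"wy":0,"wz":0},{"grip":0.75,"x":0,"y":0,"z":-4,"wx":0,"wy":0,"wz":0},{"grip":0.75,"x":0,"y":0,"z":-1,"wx":0,"wy":0,"wz":0}]' 40
cat > stack.py <<'E'
from h import *
import sys
zt=float(sys.argv[1]);d=cap('wrist');c=cloud(d);H=cv2.cvtColor(d['frame'],cv2.COLOR_RGB2HSV).astype(int)
m=(abs(c[...,2]-zt)<.003)&(H[...,1]<60)&(np.hypot(c[...,0]-.5365,c[...,1]+.1114)<.045)
n,l,s,_=cv2.connectedComponentsWithStats(m.astype(np.uint8))
for i in range(1,n):
    if s[i,4]<300: continue
    p=c[l==i]; r=cv2.minAreaRect((p[:,:2]*1000).astype(np.float32))
    print('stack top',s[i],np.percentile(p[:,2],[5,50,95]).round(4),np.round(r[0],1),np.round(r[1],1),round(r[2],1))
E
python3 stack.py .038; python3 chk.py; python3 to.py .483 -.400 .13 -3
```

```text
time: 15.55
tcp_pos: [0.5376, -0.1107, 0.1584]
ee_rot: [0.003, 0.98, 0.199, 0.004]
wrist_force: [0.6, -0.6, 0.0]
finger_gap: 0.0641
grasp_force: 0.0
stack top [ 285  169   59   56 3230] [0.0368 0.038  0.039 ] [ 536.  -110.4] [49.7 50. ] 22.8
[622  76  18  63 646] 0.0465 [ 699.7 -311.6] [49.1 13.3] 40.0
[ 271  142   89   19 1595] 0.0469 [574.2 -95.9] [14.2 70.3] 22.9
[ 275  236   81   17 1283] 0.0468 [ 499.  -127.3] [14.1 70.5] 22.9
plate? [523 306  46  38 900] 0.0087 [ 492.4 -400.6] [51.5 31.7] 84.3
shift cm [-16.21  24.6    2.61] turn [ 0.004 -0.006  0.452] t 15.65 q [-0.41  0.53  1.71 -0.    0.9   0.76] gap 0.064
```

View pics/chk.png

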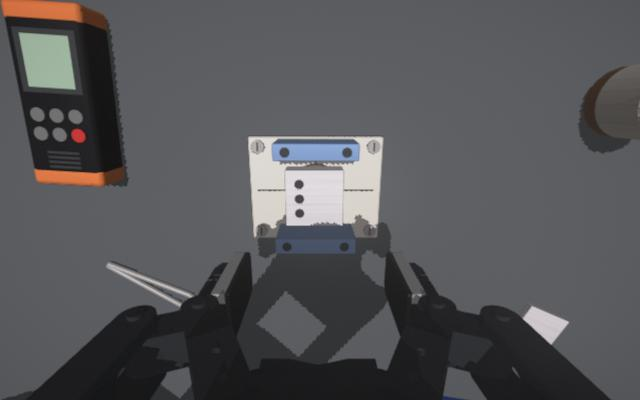

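```bash
python3 -m creep '[{"grip":0.75,"x":-2.25,"y":3.45,"z":0,"wx":0,"wy":0,"wz":0},{"grip":0.75,"x":-2.25,"y":3.45,"z":0,"wx":0,"wy":0,"wz":0},{"grip":0.75,"x":-2.25,"y":3.45,"z":0,"wx":0,"wy":0,"wz":0},{"grip":0.75,"x":-2.25,"y":3.45,"z":0,"wx":0,"wy":0,"wz":0},{"grip":0.75,"x":-2.25,"y":3.45,"z":0,"wx":0,"wy":0,"wz":0},{"grip":0.75,"x":-2.25,"y":3.45,"z":0,"wx":0,"wy":0,"wz":0},{"grip":0.75,"x":-2.25,"y":3.45,"z":0,"wx":0,"wy":0,"wz":0},{"grip":0.75,"x":-0.4,"y":0.4,"z":0,"wx":0,"wy":0,"wz":0.1}]'
python3 -m creep '[{"grip":0.75,"x":0,"y":0,"z":0.5,"wx":0,"wy":0,"wz":0.12},{"grip":0.75,"x":0,"y":0,"z":0.5,"wx":0,"wy":0,"wz":0.12},{"grip":0.75,"x":0,"y":0,"z":0.5,"wx":0,"wy":0,"wz":0.11},{"grip":0.75,"x":0,"y":0,"z":0,"wx":0,"wy":0,"wz":0},{"grip":0.75,"x":0,"y":0,"z":0,"wx":0,"wy":0,"wz":0}]'
python3 chk.py; python3 to.py .483 -.400 .06 -3
```

```text
time: 16.32
tcp_pos: [0.4795, -0.4059, 0.1503]
ee_rot: [0.002, 0.989, 0.146, -0.0]
wrist_force: [1.2, -0.0, -0.3]
finger_gap: 0.0641
grasp_force: 0.0
time: 16.73
tcp_pos: [0.4802, -0.3975, 0.1352]
ee_rot: [-0.002, 1.0, -0.024, -0.001]
wrist_force: [0.4, 0.9, 0.0]
finger_gap: 0.064
grasp_force: 0.0
[ 556    0   84  338 5158] 0.0479 [ 480.5 -602.9] [258.1  17.6] 0.6
plate? [ 292  163   58   55 2908] 0.0085 [ 482.1 -400.8] [49.6 49.9] 87.4
shift cm [0.26 0.23 7.59] turn [-0.002  0.002  0.005] t 16.78 q [-0.87  0.64  1.52  0.    0.99  0.75] gap 0.0637
```

```bash
python3 -m creep '[{"grip":0.75,"x":0.18,"y":0.15,"z":2,"wx":0,"wy":0,"wz":0.005},{"grip":0.75,"x":0,"y":0,"z":2,"wx":0,"wy":0,"wz":0},{"grip":0.75,"x":0,"y":0,"z":2,"wx":0,"wy":0,"wz":0},{"grip":0.75,"x":0,"y":0,"z":2,"wx":0,"wy":0,"wz":0},{"grip":0.75,"x":0,"y":0,"z":2,"wx":0,"wy":0,"wz":0},{"grip":0.75,"x":0,"y":0,"z":1.5,"wx":0,"wy":0,"wz":0},{"grip":0.75,"x":0,"y":0,"z":0.7,"wx":0,"wy":0,"wz":0},{"grip":0.75,"x":0,"y":0,"z":0,"wx":0,"wy":0,"wz":0}]'
python3 to.py .4822 -.399 -.001 -3
```

```text
time: 17.45
tcp_pos: [0.4821, -0.3989, 0.0135]
ee_rot: [-0.001, 1.0, -0.027, -0.001]
wrist_force: [0.4, 0.5, 0.2]
finger_gap: 0.064
grasp_force: 0.0
shift cm [0.01 0.01 1.45] turn [-0.003  0.003 -0.001] t 17.45 q [-0.87  0.82  1.56  0.    0.76  0.75] gap 0.064
```

```bash
python3 -m creep '[{"grip":0.75,"x":0,"y":0,"z":0.7,"wx":0,"wy":0,"wz":0},{"grip":0.75,"x":0,"y":0,"z":0.4,"wx":0,"wy":0,"wz":0},{"grip":0.75,"x":0,"y":0,"z":0.3,"wx":0,"wy":0,"wz":0},{"grip":0.75,"x":0,"y":0,"z":0,"wx":0,"wy":0,"wz":0},{"grip":0.75,"x":0,"y":0,"z":0,"wx":0,"wy":0,"wz":0}]'
python3 -m creep '[{"grip":0.4,"x":0,"y":0,"z":0,"wx":0,"wy":0,"wz":0},{"grip":0.4,"x":0,"y":0,"z":0,"wx":0,"wy":0,"wz":0},{"grip":0.4,"x":0,"y":0,"z":0,"wx":0,"wy":0,"wz":0},{"grip":0.4,"x":0,"y":0,"z":0,"wx":0,"wy":0,"wz":0},{"grip":0.4,"x":0,"y":0,"z":0,"wx":0,"wy":0,"wz":0}]' 40
```

```text
time: 17.87
tcp_pos: [0.4831, -0.4003, 0.0017]
ee_rot: [0.0, 1.0, -0.028, 0.0]
wrist_force: [-0.6, 0.0, -1.0]
finger_gap: 0.0637
grasp_force: 0.0
time: 18.28
tcp_pos: [0.4832, -0.4005, 0.0022]
ee_rot: [0.0, 1.0, -0.028, 0.0]
wrist_force: [-0.3, 0.1, 6.2]
finger_gap: 0.0482
grasp_force: 41.2
```

```bash
python3 -m creep '[{"grip":0.4,"x":0,"y":0,"z":-0.5,"wx":0,"wy":0,"wz":0},{"grip":0.4,"x":0,"y":0,"z":-2,"wx":0,"wy":0,"wz":0},{"grip":0.4,"x":0,"y":0,"z":-3,"wx":0,"wy":0,"wz":0},{"grip":0.4,"x":0,"y":0,"z":-3,"wx":0,"wy":0,"wz":0},{"grip":0.4,"x":0,"y":0,"z":-3,"wx":0,"wy":0,"wz":0},{"grip":0.4,"x":0,"y":0,"z":-3,"wx":0,"wy":0,"wz":0},{"grip":0.4,"x":0,"y":0,"z":0,"wx":0,"wy":0,"wz":0},{"grip":0.4,"x":0,"y":0,"z":0,"wx":0,"wy":0,"wz":0}]' 40
python3 heldp.py; python3 to.py .5350 -.1100 .12 22.9
```

```text
time: 18.95
tcp_pos: [0.4838, -0.401, 0.1484]
ee_rot: [0.002, 1.0, -0.028, 0.002]
wrist_force: [0.3, -0.5, -1.1]
finger_gap: 0.0482
grasp_force: 41.5
held in tool mm: top z -7.532717057628167 rect ((-0.34345054626464844, 2.3594932556152344), (50.3349723815918, 50.599830627441406), 88.86041259765625) 3276 x [0.00535685 0.02455717] y [-0.02201577  0.02635446]
shift cm [  3.61 -29.24   2.65] turn [ 0.    -0.    -0.455] t 19.0 q [-0.87  0.63  1.5   0.    1.01  0.76] gap 0.0479
```

View pics/held.png

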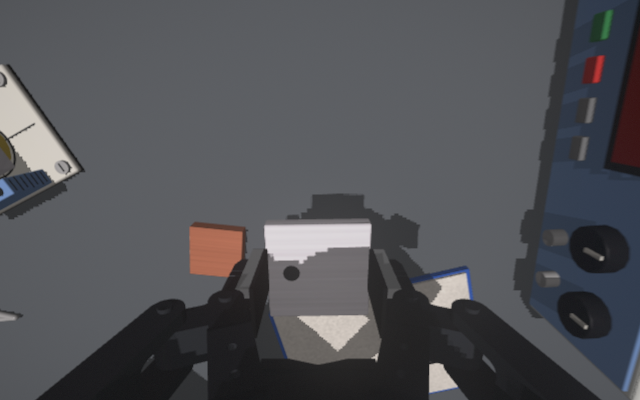

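```bash
python3 -m creep '[{"grip":0.4,"x":0.5,"y":-4,"z":0,"wx":0,"wy":0,"wz":0},{"grip":0.4,"x":0.5,"y":-4,"z":0,"wx":0,"wy":0,"wz":0},{"grip":0.4,"x":0.5,"y":-4,"z":0,"wx":0,"wy":0,"wz":0},{"grip":0.4,"x":0.5,"y":-4,"z":0,"wx":0,"wy":0,"wz":0},{"grip":0.4,"x":0.5,"y":-4,"z":0,"wx":0,"wy":0,"wz":0},{"grip":0.4,"x":0.5,"y":-4,"z":0,"wx":0,"wy":0,"wz":0},{"grip":0.4,"x":0.5,"y":-4,"z":0,"wx":0,"wy":0,"wz":0},{"grip":0.4,"x":0.2,"y":-1.2,"z":0,"wx":0,"wy":0,"wz":-0.1}]' 40
python3 -m creep '[{"grip":0.4,"x":0,"y":0,"z":0.5,"wx":0,"wy":0,"wz":-0.12},{"grip":0.4,"x":0,"y":0,"z":0.5,"wx":0,"wy":0,"wz":-0.12},{"grip":0.4,"x":0,"y":0,"z":0.5,"wx":0,"wy":0,"wz":-0.115},{"grip":0.4,"x":0,"y":0,"z":0.5,"wx":0,"wy":0,"wz":0},{"grip":0.4,"x":0,"y":0,"z":0,"wx":0,"wy":0,"wz":0},{"grip":0.4,"x":0,"y":0,"z":0,"wx":0,"wy":0,"wz":0}]'
python3 to.py .5362 -.1099 .0395 22.9
```

```text
time: 19.67
tcp_pos: [0.5337, -0.1044, 0.1441]
ee_rot: [-0.002, 1.0, 0.025, -0.003]
wrist_force: [0.1, 0.3, -0.3]
finger_gap: 0.0479
grasp_force: 41.5
time: 20.17
tcp_pos: [0.535, -0.1103, 0.1249]
ee_rot: [-0.001, 0.98, 0.197, -0.001]
wrist_force: [-0.2, 0.4, -0.8]
finger_gap: 0.0482
grasp_force: 41.5
shift cm [0.15 0.03 8.54] turn [-0.002  0.002 -0.003] t 20.17 q [-0.41  0.57  1.73 -0.    0.84  0.77] gap 0.0482
```

```bash
python3 -m creep '[{"grip":0.4,"x":0.13,"y":0.03,"z":1.5,"wx":0,"wy":0,"wz":0},{"grip":0.4,"x":0,"y":0,"z":1.5,"wx":0,"wy":0,"wz":0},{"grip":0.4,"x":0,"y":0,"z":1.5,"wx":0,"wy":0,"wz":0},{"grip":0.4,"x":0,"y":0,"z":1.5,"wx":0,"wy":0,"wz":0},{"grip":0.4,"x":0,"y":0,"z":1.0,"wx":0,"wy":0,"wz":0},{"grip":0.4,"x":0,"y":0,"z":0.4,"wx":0,"wy":0,"wz":0},{"grip":0.4,"x":0,"y":0,"z":0,"wx":0,"wy":0,"wz":0},{"grip":0.4,"x":0,"y":0,"z":0,"wx":0,"wy":0,"wz":0}]'
python3 to.py .5362 -.1099 .0385 22.9
```

```text
time: 20.83
tcp_pos: [0.5375, -0.1105, 0.0525]
ee_rot: [0.0, 0.98, 0.198, 0.0]
wrist_force: [1.8, 0.1, -1.0]
finger_gap: 0.0479
grasp_force: 41.5
shift cm [-0.1  -0.11  1.4 ] turn [ 0.    -0.    -0.001] t 20.83 q [-0.41  0.7   1.76  0.    0.68  0.77] gap 0.0479
```

```bash
python3 -m creep '[{"grip":0.4,"x":-0.05,"y":-0.07,"z":0.4,"wx":0,"wy":0,"wz":0},{"grip":0.4,"x":0,"y":0,"z":0.4,"wx":0,"wy":0,"wz":0},{"grip":0.4,"x":0,"y":0,"z":0.2,"wx":0,"wy":0,"wz":0},{"grip":0.4,"x":0,"y":0,"z":0.2,"wx":0,"wy":0,"wz":0},{"grip":0.4,"x":0,"y":0,"z":0.1,"wx":0,"wy":0,"wz":0},{"grip":0.4,"x":0,"y":0,"z":0,"wx":0,"wy":0,"wz":0},{"grip":0.4,"x":0,"y":0,"z":0,"wx":0,"wy":0,"wz":0}]'; python3 to.py .5362 -.1099 .0385 22.9
```

```text
time: 21.42
tcp_pos: [0.5367, -0.1099, 0.0402]
ee_rot: [0.0, 0.98, 0.199, 0.0]
wrist_force: [-1.2, -0.9, 6.1]
finger_gap: 0.048
grasp_force: 42.3
shift cm [-0.04 -0.02  0.17] turn [ 0. -0.  0.] t 21.42 q [-0.41  0.72  1.77 -0.    0.66  0.76] gap 0.048
```

Contact again; release and check.

```bash
python3 -m creep '[{"grip":0.65,"x":0,"y":0,"z":0,"wx":0,"wy":0,"wz":0},{"grip":0.75,"x":0,"y":0,"z":0,"wx":0,"wy":0,"wz":0},{"grip":0.75,"x":0,"y":0,"z":0,"wx":0,"wy":0,"wz":0},{"grip":0.9,"x":0,"y":0,"z":-1,"wx":0,"wy":0,"wz":0},{"grip":0.9,"x":0,"y":0,"z":-3,"wx":0,"wy":0,"wz":0},{"grip":0.9,"x":0,"y":0,"z":-4,"wx":0,"wy":0,"wz":0},{"grip":0.9,"x":0,"y":0,"z":-4,"wx":0,"wy":0,"wz":0},{"grip":0.9,"x":0,"y":0,"z":-1,"wx":0,"wy":0,"wz":0}]' 40
python3 stack.py .046; python3 chk.py; python3 to.py .529 .110 .16 19.7
```

```text
time: 22.08
tcp_pos: [0.5399, -0.1111, 0.1756]
ee_rot: [0.003, 0.98, 0.199, 0.005]
wrist_force: [0.8, -0.5, 0.4]
finger_gap: 0.0768
grasp_force: 0.0
stack top [ 285  170   57   55 3011] [0.0448 0.0459 0.047 ] [ 535.4 -111.6] [50.1 49.5] 24.0
[600  66  40  75 756] 0.0469 [ 706.9 -313.3] [58.7 24.4] 26.6
[ 273  142   82   18 1392] 0.0469 [574.1 -95.6] [14.3 69.5] 22.7
[ 285  169   57   56 3031] 0.0459 [ 535.3 -111.7] [50.3 49.6] 24.0
[ 276  231   76   16 1179] 0.0469 [ 498.9 -127. ] [14.5 70. ] 22.9
shift cm [  7.71 -20.7    1.19] turn [ 0.005 -0.005  0.056] t 22.18 q [-0.41  0.5   1.69 -0.    0.94  0.76] gap 0.077
```

View pics/chk.png

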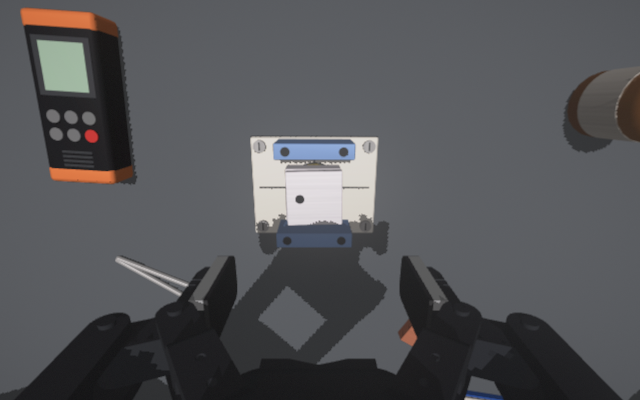

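```bash
python3 -m creep '[{"grip":0.9,"x":1.4,"y":-3.7,"z":0,"wx":0,"wy":0,"wz":0},{"grip":0.9,"x":1.4,"y":-3.7,"z":0,"wx":0,"wy":0,"wz":0},{"grip":0.9,"x":1.4,"y":-3.7,"z":0,"wx":0,"wy":0,"wz":0},{"grip":0.9,"x":1.4,"y":-3.7,"z":0,"wx":0,"wy":0,"wz":0},{"grip":0.9,"x":1.4,"y":-3.7,"z":0,"wx":0,"wy":0,"wz":0},{"grip":0.9,"x":0.7,"y":-2.2,"z":0.5,"wx":0,"wy":0,"wz":0.056},{"grip":0.9,"x":0,"y":0,"z":0,"wx":0,"wy":0,"wz":0},{"grip":0.9,"x":0,"y":0,"z":0,"wx":0,"wy":0,"wz":0}]'
cat > meter.py <<'E'
from h import *
import sys
z0,x,y=map(float,sys.argv[1:4])
d=cap('wrist');c=cloud(d);P=pose()
m=(abs(c[...,2]-z0)<.006)&(np.hypot(c[...,0]-x,c[...,1]-y)<.1)
n,l,s,_=cv2.connectedComponentsWithStats(m.astype(np.uint8));i=1+np.argmax(s[1:,4])
p=c[l==i];r=cv2.minAreaRect((p[:,:2]*1000).astype(np.float32))
q=(p-P[:3,3])@P[:3,:3]
print('meter',s[i],np.percentile(p[:,2],[5,50,95]).round(4),np.round(r[0],1),np.round(r[1],1),round(r[2],1),'tool y',np.percentile(q[:,1],[.5,99.5]).round(4),'x',np.percentile(q[:,0],[.5,99.5]).round(4),'z',np.median(q[:,2]).round(4))
cv2.imwrite('pics/meter.png',d['frame'][...,::-1])
E
python3 meter.py .034 .529 .110; python3 to.py .529 .110 .02 19.7
```

```text
time: 22.85
tcp_pos: [0.5251, 0.1118, 0.1624]
ee_rot: [-0.0, 0.985, 0.173, -0.002]
wrist_force: [0.5, -0.3, -0.1]
finger_gap: 0.0769
grasp_force: 0.0
meter [  285   103    71   155 10114] [0.0324 0.0341 0.0355] [530.7 111. ] [140.   58.3] 19.5 tool y [-0.0271  0.0302] x [-0.0636  0.0749] z 0.1287
shift cm [ 0.32  0.18 14.28] turn [-0.001  0.003  0.002] t 22.9 q [-0.    0.51  1.72 -0.    0.92  1.23] gap 0.0767
```

```bash
python3 -m creep '[{"grip":1,"x":0.48,"y":0.1,"z":1,"wx":0,"wy":0,"wz":0.003},{"grip":1,"x":0,"y":0,"z":2,"wx":0,"wy":0,"wz":0},{"grip":1,"x":0,"y":0,"z":2,"wx":0,"wy":0,"wz":0},{"grip":1,"x":0,"y":0,"z":2,"wx":0,"wy":0,"wz":0},{"grip":1,"x":0,"y":0,"z":2,"wx":0,"wy":0,"wz":0},{"grip":1,"x":0,"y":0,"z":1.5,"wx":0,"wy":0,"wz":0},{"grip":1,"x":0,"y":0,"z":0,"wx":0,"wy":0,"wz":0},{"grip":1,"x":0,"y":0,"z":0,"wx":0,"wy":0,"wz":0}]'
python3 to.py .5302 .1124 .006 19.6
```

```text
time: 23.57
tcp_pos: [0.5315, 0.11, 0.058]
ee_rot: [-0.0, 0.986, 0.169, -0.001]
wrist_force: [0.3, 0.8, 0.3]
finger_gap: 0.0856
grasp_force: 0.0
shift cm [-0.03 -0.27  5.2 ] turn [-0.001  0.002 -0.003] t 23.57 q [-0.    0.68  1.77 -0.    0.69  1.23] gap 0.0856
```

```bash
python3 -m creep '[{"grip":1,"x":0,"y":-0.22,"z":1,"wx":0,"wy":0,"wz":0},{"grip":1,"x":0,"y":0,"z":1.2,"wx":0,"wy":0,"wz":0},{"grip":1,"x":0,"y":0,"z":1.2,"wx":0,"wy":0,"wz":0},{"grip":1,"x":0,"y":0,"z":1.2,"wx":0,"wy":0,"wz":0},{"grip":1,"x":0,"y":0,"z":0.5,"wx":0,"wy":0,"wz":0},{"grip":1,"x":0,"y":0,"z":0,"wx":0,"wy":0,"wz":0},{"grip":1,"x":0,"y":0,"z":0,"wx":0,"wy":0,"wz":0}]'
python3 -m creep '[{"grip":0.5,"x":0,"y":0,"z":0,"wx":0,"wy":0,"wz":0},{"grip":0.5,"x":0,"y":0,"z":0,"wx":0,"wy":0,"wz":0},{"grip":0.5,"x":0,"y":0,"z":0,"wx":0,"wy":0,"wz":0},{"grip":0.5,"x":0,"y":0,"z":0,"wx":0,"wy":0,"wz":0},{"grip":0.5,"x":0,"y":0,"z":0,"wx":0,"wy":0,"wz":0},{"grip":0.5,"x":0,"y":0,"z":0,"wx":0,"wy":0,"wz":0}]' 50
```

```text
time: 24.15
tcp_pos: [0.531, 0.1135, 0.008]
ee_rot: [-0.0, 0.986, 0.17, -0.0]
wrist_force: [0.2, 0.8, 0.8]
finger_gap: 0.0854
grasp_force: 0.0
time: 24.65
tcp_pos: [0.5316, 0.1135, 0.0092]
ee_rot: [0.0, 0.986, 0.17, 0.001]
wrist_force: [-1.0, -0.3, 5.0]
finger_gap: 0.0567
grasp_force: 55.4
```

```bash
python3 -m creep '[{"grip":0.5,"x":0,"y":0,"z":-0.5,"wx":0,"wy":0,"wz":0},{"grip":0.5,"x":0,"y":0,"z":-2,"wx":0,"wy":0,"wz":0},{"grip":0.5,"x":0,"y":0,"z":-3,"wx":0,"wy":0,"wz":0},{"grip":0.5,"x":0,"y":0,"z":-3,"wx":0,"wy":0,"wz":0},{"grip":0.5,"x":0,"y":0,"z":-3,"wx":0,"wy":0,"wz":0},{"grip":0.5,"x":0,"y":0,"z":-1,"wx":0,"wy":0,"wz":0},{"grip":0.5,"x":0,"y":0,"z":0,"wx":0,"wy":0,"wz":0},{"grip":0.5,"x":0,"y":0,"z":0,"wx":0,"wy":0,"wz":0}]' 50
python3 - <<'E'
from h import *
d=cap('wrist');c=cloud(d);P=pose();q=(c-P[:3,3])@P[:3,:3]
m=(abs(q[...,2]+.026)<.012)&(abs(q[...,0])<.09)&(abs(q[...,1])<.04)&(q[...,0]>.02)
p=q[m];print(len(p),'top z',np.percentile(p[:,2],[10,50,90]).round(4),'x max',np.percentile(p[:,0],[99,99.8]).round(4),'y far',np.percentile(p[p[:,0]>.03][:,1],[.5,99.5]).round(4))
# tilt
A=np.c_[p[:,:2],np.ones(len(p))];print('plane',np.linalg.lstsq(A,p[:,2],rcond=None)[0].round(3))
cv2.imwrite('pics/mh.png',d['frame'][...,::-1])
E
python3 to.py .5355 -.1099 .16 22.9
```

```text
time: 25.32
tcp_pos: [0.5305, 0.1135, 0.1329]
ee_rot: [-0.0, 0.986, 0.17, -0.0]
wrist_force: [0.2, -1.3, -2.3]
finger_gap: 0.0567
grasp_force: 54.8
18391 top z [-0.0269 -0.026  -0.0248] x max [0.0689 0.069 ] y far [-0.0267  0.03  ]
plane [ 0.024 -0.001 -0.027]
shift cm [-6.93 21.24 -2.81] turn [-0.001  0.003 -0.059] t 25.37 q [0.   0.56 1.73 0.   0.85 1.23] gap 0.0569
```

View pics/mh.png

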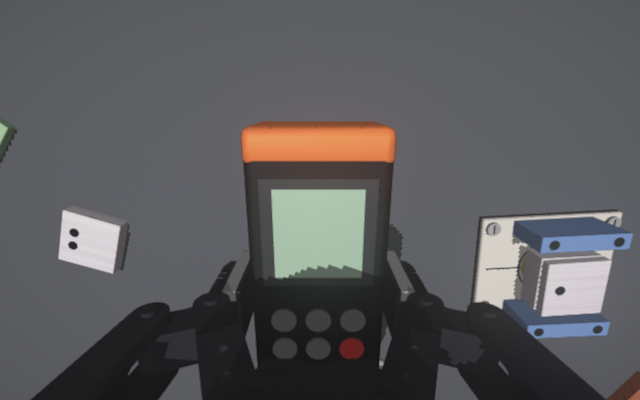

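```bash
python3 -m creep '[{"grip":0.5,"x":-0.6,"y":1.8,"z":-0.3,"wx":0,"wy":0,"wz":0},{"grip":0.5,"x":-1,"y":3,"z":-0.3,"wx":0,"wy":0,"wz":0},{"grip":0.5,"x":-1,"y":3,"z":0,"wx":0,"wy":0,"wz":0},{"grip":0.5,"x":-1,"y":3,"z":0,"wx":0,"wy":0,"wz":0},{"grip":0.5,"x":-1,"y":3,"z":0,"wx":0,"wy":0,"wz":0},{"grip":0.5,"x":-1,"y":3,"z":0,"wx":0,"wy":0,"wz":0},{"grip":0.5,"x":-0.8,"y":2.8,"z":0,"wx":0,"wy":0,"wz":-0.03},{"grip":0.5,"x":-0.4,"y":1.5,"z":0,"wx":0,"wy":0,"wz":-0.03}]' 50
python3 -m creep '[{"grip":0.5,"x":0,"y":0,"z":0,"wx":0,"wy":0,"wz":0},{"grip":0.5,"x":0,"y":0,"z":0,"wx":0,"wy":0,"wz":0},{"grip":0.5,"x":0,"y":0,"z":0,"wx":0,"wy":0,"wz":0}]'
python3 to.py .5368 -.1095 .055 22.9
```

```text
time: 26.03
tcp_pos: [0.5369, -0.111, 0.1368]
ee_rot: [-0.001, 0.98, 0.199, -0.002]
wrist_force: [0.8, -0.6, -3.3]
finger_gap: 0.0569
grasp_force: 54.7
time: 26.28
tcp_pos: [0.5364, -0.1069, 0.1376]
ee_rot: [-0.002, 0.98, 0.199, -0.002]
wrist_force: [-0.7, -0.5, -2.5]
finger_gap: 0.0572
grasp_force: 54.7
shift cm [-0.04  0.28  8.25] turn [-0.004  0.003  0.001] t 26.28 q [-0.4   0.56  1.71  0.    0.88  0.77] gap 0.0572
```

```bash
python3 -m creep '[{"grip":0.5,"x":0,"y":0.2,"z":1,"wx":0,"wy":0,"wz":0},{"grip":0.5,"x":0,"y":0,"z":1.2,"wx":0,"wy":0,"wz":0},{"grip":0.5,"x":0,"y":0,"z":1.2,"wx":0,"wy":0,"wz":0},{"grip":0.5,"x":0,"y":0,"z":1.2,"wx":0,"wy":0,"wz":0},{"grip":0.5,"x":0,"y":0,"z":1,"wx":0,"wy":0,"wz":0},{"grip":0.5,"x":0,"y":0,"z":0.6,"wx":0,"wy":0,"wz":0},{"grip":0.5,"x":0,"y":0,"z":0,"wx":0,"wy":0,"wz":0},{"grip":0.5,"x":0,"y":0,"z":0,"wx":0,"wy":0,"wz":0}]'
python3 to.py .5368 -.1095 .055 22.9
```

```text
time: 26.95
tcp_pos: [0.5386, -0.1094, 0.0769]
ee_rot: [-0.0, 0.98, 0.199, -0.0]
wrist_force: [-0.3, 0.5, -2.3]
finger_gap: 0.0571
grasp_force: 54.7
shift cm [-0.16 -0.06  2.19] turn [-0.001  0.001  0.002] t 26.95 q [-0.4   0.66  1.75  0.    0.74  0.77] gap 0.0571
```

```bash
python3 -m creep '[{"grip":0.5,"x":-0.13,"y":-0.04,"z":0.5,"wx":0,"wy":0,"wz":0},{"grip":0.5,"x":0,"y":0,"z":0.5,"wx":0,"wy":0,"wz":0},{"grip":0.5,"x":0,"y":0,"z":0.3,"wx":0,"wy":0,"wz":0},{"grip":0.5,"x":0,"y":0,"z":0.3,"wx":0,"wy":0,"wz":0},{"grip":0.5,"x":0,"y":0,"z":0,"wx":0,"wy":0,"wz":0},{"grip":0.5,"x":0,"y":0,"z":0,"wx":0,"wy":0,"wz":0}]'
python3 to.py .5368 -.1095 .055 22.9
```

```text
time: 27.45
tcp_pos: [0.5373, -0.1101, 0.0612]
ee_rot: [-0.0, 0.98, 0.199, -0.0]
wrist_force: [0.2, -0.2, -3.1]
finger_gap: 0.0573
grasp_force: 54.7
shift cm [-0.02 -0.07  0.62] turn [-0.     0.     0.001] t 27.45 q [-0.41  0.68  1.76  0.    0.7   0.76] gap 0.0573
```

```bash
python3 -m creep '[{"grip":0.5,"x":0,"y":-0.05,"z":0.2,"wx":0,"wy":0,"wz":0},{"grip":0.5,"x":0,"y":0,"z":0.15,"wx":0,"wy":0,"wz":0},{"grip":0.5,"x":0,"y":0,"z":0.1,"wx":0,"wy":0,"wz":0},{"grip":0.5,"x":0,"y":0,"z":0.1,"wx":0,"wy":0,"wz":0},{"grip":0.5,"x":0,"y":0,"z":0,"wx":0,"wy":0,"wz":0},{"grip":0.5,"x":0,"y":0,"z":0,"wx":0,"wy":0,"wz":0}]'
python3 to.py .5368 -.1095 .055 22.9
```

```text
time: 27.95
tcp_pos: [0.5372, -0.1096, 0.0562]
ee_rot: [0.0, 0.98, 0.199, 0.0]
wrist_force: [-0.9, 0.2, 2.4]
finger_gap: 0.057
grasp_force: 55.1
shift cm [-0.03 -0.02  0.12] turn [ 0.    -0.     0.001] t 27.95 q [-0.41  0.69  1.76 -0.    0.69  0.76] gap 0.057
```

```bash
python3 -m creep '[{"grip":0.5,"x":0,"y":0,"z":0.05,"wx":0,"wy":0,"wz":0},{"grip":0.5,"x":0,"y":0,"z":0,"wx":0,"wy":0,"wz":0},{"grip":0.75,"x":0,"y":0,"z":0,"wx":0,"wy":0,"wz":0},{"grip":0.9,"x":0,"y":0,"z":0,"wx":0,"wy":0,"wz":0},{"grip":1,"x":0,"y":0,"z":0,"wx":0,"wy":0,"wz":0},{"grip":1,"x":0,"y":0,"z":0,"wx":0,"wy":0,"wz":0},{"grip":1,"x":0,"y":0,"z":-1,"wx":0,"wy":0,"wz":0},{"grip":1,"x":0,"y":0,"z":-2,"wx":0,"wy":0,"wz":0}]'
python3 -m creep '[{"grip":1,"x":0,"y":0,"z":-3,"wx":0,"wy":0,"wz":0},{"grip":1,"x":0,"y":0,"z":-4,"wx":0,"wy":0,"wz":0},{"grip":1,"x":0,"y":0,"z":-3,"wx":0,"wy":0,"wz":0},{"grip":1,"x":0,"y":0,"z":0,"wx":0,"wy":0,"wz":0},{"grip":1,"x":0,"y":0,"z":0,"wx":0,"wy":0,"wz":0}]'
python3 meter.py .081 .5365 -.1114
python3 - <<'E'
from h import *
d=cap('scene');f=d['frame'][170:270,200:360];cv2.imwrite('pics/sc.png',cv2.resize(f,(800,500),interpolation=cv2.INTER_CUBIC)[...,::-1])
E
```

```text
time: 28.62
tcp_pos: [0.5356, -0.109, 0.084]
ee_rot: [-0.001, 0.98, 0.199, -0.002]
wrist_force: [0.6, -0.0, -0.1]
finger_gap: 0.0856
grasp_force: 0.0
time: 29.03
tcp_pos: [0.5385, -0.1101, 0.1879]
ee_rot: [0.002, 0.98, 0.199, 0.002]
wrist_force: [-0.2, -0.1, -0.2]
finger_gap: 0.0855
grasp_force: 0.0
meter [  278   115    76   163 11351] [0.0795 0.0811 0.0825] [ 536.2 -111.2] [139.5  58.4] 22.9 tool y [-0.0274  0.0298] x [-0.07   0.068] z 0.105
```

View pics/sc.png

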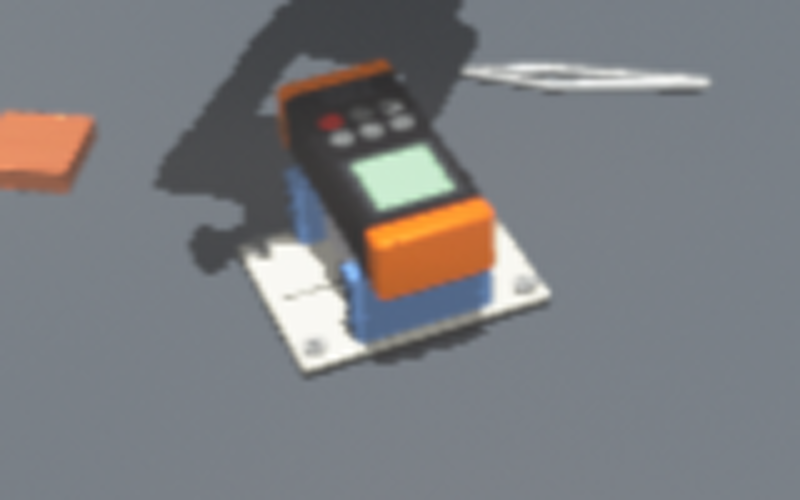

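View pics/meter.png

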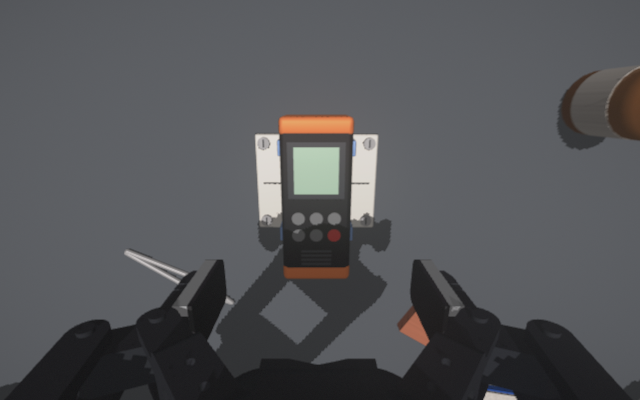

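The meter lies level across both shoulders: its top is at z 0.081 m, its centre is 0.3 mm from the stand centre, and its angle of 22.9° matches the stand. The gripper is clear of everything, so I am handing in.

```bash
python3 -c "
from workcell import ctrl; print(ctrl.finish_job())"
```

```text
the job is handed in; nothing more can be done
None
```

The job is handed in at about 29 s: the source disc is in the middle of the well with the thick (20 mm) and thin (8 mm) aluminium plates on it, 1 mm below the shoulders, and the meter lies display up across both shoulders, centred and level; the other plates were left untouched.

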